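# Crimp a cap on a serum bottle with the bench crimper

### The job

Seal the stoppered bottle that stands on the base plate of the bench crimper: lift the loose aluminium cap from its tray and set it over the bottle's stopper until it sits fully down, then slide the bottle back, upright and with its cap on, until it is fully home in the V locator under the crimping head. Pull the crimper's side lever down to its stop, hold it there a moment and let it return all the way up; leave the capped bottle standing in the locator, and do not disturb the two finished bottles, the white reagent bottle or the wooden slide box.

Things in the scene. Friction and masses are not known exactly. Their poses are not given: they have to be found in the camera images.
- crimper: White bench hand crimper, bolted down. Origin: under the axis of its head, at table height; x points from its open front (robot side) back to the column, y left, z up. Grey base plate x -150 to 115, 150 wide, top at z 16. Column x 60 to 106. Head casting x -34 to 108, y -34 to 34, z 176 to 238; spindle up to z 294. Sizes in mm.
- bell_mouth (a point): Centre of the open lower mouth of the steel crimping bell under the head: 62 outside dia, 50 inside, 22 deep. 138 above the table with the lever up, on the seat's vertical axis; the lever lowers it by 36, so that it surrounds the cap. If the bottle is not home it hits the cap and blocks the lever. Sizes in mm.
- seat (a point): Centre of the seat under the head, on the top face of the base plate (z 16), where the bottle's origin lies when the bottle is home. Behind it stand the two 24 high slippery white plastic bars of the V locator, 60 deg included, open to the front (-x); a 52 dia bottle pushed back against both bars is centred here. Sizes in mm.
- lever (a joint): Crimper's lever, rad: 0 = fully up, held by a spring, 1.05 = down at its stop. Turns about the crimper's y axis through lever_pivot. At 0 it points forward (-x) and 45 deg up; it swings forward and down to 15 deg below level. Pull at the grip: about 4 N at the top, 8 N at the stop, plus 2 N per rad/s. Let go, it swings back up in about half a second. Sizes in mm.
- lever_pivot (a point): Point on the lever's turning axis, in the plane in which the lever swings (crimper x 28, y -100, z 203; the right-hand side). Sizes in mm.
- lever_grip (a point): Point on the middle line of the black round plastic grip (25 dia), 175 from the pivot, 45 short of the grip's end. The grip covers 121 to 220 from the pivot, the steel rod inside of it is 14 dia. The point moves with the lever. Sizes in mm.
- bottle: Amber glass serum bottle, filled, about 0.2 kg, 52 dia, body straight up to 62, shoulder to 75, neck 25 dia, then mouth rim and rubber stopper 31 dia from 78 up; flat stopper top at 100, its upper edge tapered to 22 dia over the top 5. Origin: centre of its underside, z up. Starts standing on the crimper's base plate 80 to 100 in front of the seat. Sizes in mm.
- stopper_top (a point): Centre of the flat top of the stopper, 100 above the bottle's origin. Sizes in mm.
- cap: Loose aluminium crimp cap, a cup 38 outside dia, 34.4 inside, 16 high, top 2 thick, about 15 g, lying open side down on the tray. Origin: centre of its open lower rim, z up to the closed top. Sitting fully down on the bottle its origin is 86 above the bottle's origin. Sizes in mm.
- tray: Shallow steel tray 150 (its x) x 200 (its y), rim 8 high, floor 3 thick, carrying the loose cap. Origin: centre of its underside. It may be left or right of the crimper, and does not move. Sizes in mm.
- outtray: The same tray on the other side of the crimper, carrying the two finished bottles. Does not move. Sizes in mm.
- done0: Finished, capped bottle, 52 dia, 102 high; origin: centre of its underside. Leave alone. Sizes in mm.
- done1: Finished, capped bottle, 52 dia, 102 high; origin: centre of its underside. Leave alone. Sizes in mm.
- reagent: White plastic reagent bottle, 44 dia, 105 high; origin: centre of its underside. Leave alone. Sizes in mm.
- slidebox: Wooden slide box 100 (x) x 140 (y) x 36 high; origin: centre of its underside. Leave alone. Sizes in mm.
Mind the look-alikes: they are no part of the job. What is shaped like the bottle but purple or yellow is not meant.

How it is judged:
By the outcome, as a careful person would: the job done as asked, in the order asked, and still so for the second after the job is handed in, with the robot touching nothing.
It also fails if it takes over 64 s, if anything falls off the work surface, if the arm or the gripper's body presses on something with over 40 N, if the wrist force passes 120 N, or if a joint passes its speed limit or range.

### The arm

A 6-joint arm with a two-finger parallel gripper is mounted at the origin on the work surface. World frame = base frame: x ahead of the robot, y to its left, z up, the work surface at z = 0. Lengths are in m, angles in degrees, forces in N, time in s.
With the tool pointing down it reaches from about 0.4 to 0.825 m from the base axis. Payload 7 kg.
Tool frame: the origin (TCP) lies between the finger pads; the fingertips stand 11 mm ahead of it and the grasp point (between the pads) lies 8 mm behind it; z points along the fingers, y is the direction in which the jaws open and shut (so a half turn about z gives the same grasp; the last joint's range is limited). The gripper opens to 88 mm and grips with 3 to 60 N. Pads are 19 mm wide; open, the fingers measure 130 mm over their backs; the gripper's body (78 mm by 193 mm) begins 47 mm behind the grasp point.
Start: joints at [85.147, 20.546, 0.682, 0, -70.136, -16.507], TCP at [0.246, 0.629, 0.216] pointing down, gripper open.
Joint ranges: [-176.03, 176.03], [-82.01, 121.73], [-58.28, 71.71], [-173.87, 95.51], [-174.79, -0.11], [-173.66, 173.66]. Speed limits (degrees/s): [136.94, 136.94, 172.46, 180, 180, 180].

### API

Orientations are given as [roll, pitch, yaw] about the fixed x, y, z axes, in that order (R = Rz(yaw) Ry(pitch) Rx(roll)).
In Python, from plant import r gives the robot as it stands.
- The arm moves only by the shell command python3 -m inch 'ROWS' [OPENING] [FORCE]. ROWS is JSON, a list of rows, each an object of numbers: "x", "y", "z": the shift along the tool's x, y, z as a fraction of full scale; "yaw": the turn about the tool's z as a fraction of full scale. In form: [{"x": .., "y": .., "z": .., "yaw": ..}, ...]. A call has 1 to 5 rows; each row shifts and turns the pose as measured when the row begins, along the tool's axes as they then stand; what a row does not reach is not made up. Full scale, the value 1, is 0.025 m for a shift and 4 degrees for a turn. A row lasts 1/12 s, in which the tool goes at most 41.7 mm and 7.16 degrees, less where a joint would pass 70% of its speed; a pose out of reach is approached as far as the arm can. A call with a number of a shift or a turn outside -1 to 1 is refused whole. A call with a gripper value outside its range is refused whole. OPENING is the opening, from -1 (shut) to 1 (fully open), set as the call begins (- or left out, the last holds). The fingers move at their own pace and stop on an object; FORCE is the grip in N (left out, the last holds). Time passes only in rows, so rows that do not move let the fingers close. It gives the time, the measured TCP pose, the force and the opening at its end, in the units of the state.
- r.get_state(): the state, without advancing time (a new reading comes with each control period).
- r.capture(name): name is "side" or "top"; returns (picture, depth): 384x512x3 uint8, red, green, blue; 384x512 float32, m along the optical axis (not along the pixel's ray), 0 where there is no reading.
- r.camera_info(name): a dict with "mtx" (3x3 intrinsics, pixels), "pose" (4x4, takes a point from camera to world coordinates). Camera axes: x right, y down, z forward; pixel columns grow to the right and rows downward; lengths in m; the calibration is good to about 2 mm. A picture is of the moment at which its call begins. camera_info takes no time and is no camera call.
- r.close_job(): hands the job in, once; it reports no verdict.
The state is a dict: "time_s": time; "joints": joint angles; "qd": joint speeds; "joint_torque": joint torques, N m; "tcp_pos": TCP position; "eef_rot": TCP orientation; "contact_force": force on the tool from outside, world axes, zero at the start; "moment": the same for the moment, N m; "gripper_width": finger opening in m.
Only numpy, scipy, OpenCV 4.12 (cv2) and the standard library are available. Lean on these libraries where they do the work, as an engineer would, in place of code of your own. Each camera call takes 0.05 s, during which the arm holds its last target. There are 200 camera calls.

## Working session

There is one attempt and no reset: what is moved stays moved. The work goes in short steps, Python scripts to look and compute and a shell command to move; the robot and the scene stay as the last step left them, time stands still between calls to the robot, and variables do not carry over. Pictures are saved under pics/ and viewed, about 8 in all and at most 12, crops included, and the job is handed in when it is done.

```bash
mkdir -p pics
cat > h.py <<'E'
from plant import r
import numpy as np, cv2
def snap(cam,tag):
    p,d=r.capture(cam); cv2.imwrite(f'pics/{tag}.png',cv2.cvtColor(p,cv2.COLOR_RGB2BGR)); np.save(f'pics/{tag}.npy',d); return p,d
def crop(tag,out,u0,v0,u1,v1,s):
    im=cv2.imread(f'pics/{tag}.png')[v0:v1,u0:u1]; cv2.imwrite(f'pics/{out}.png',cv2.resize(im,None,fx=s,fy=s,interpolation=cv2.INTER_CUBIC))
def world(cam,tag,u,v,z=None):
    i=r.camera_info(cam);K=np.array(i['mtx']);T=np.array(i['pose'])
    ray=np.linalg.inv(K)@[u,v,1]
    if z is None:
        d=np.load(f'pics/{tag}.npy')[int(round(v)),int(round(u))]
    else: d=(z-T[2,3])/(T[:3,:3]@ray)[2]
    return T[:3,:3]@(ray*d)+T[:3,3]
def proj(cam,p):
    i=r.camera_info(cam);K=np.array(i['mtx']);T=np.array(i['pose'])
    q=K@(T[:3,:3].T@(np.array(p)-T[:3,3])); return q[:2]/q[2]
E
python3 - <<'E'
from h import *
a,_=snap('top','t0');b,_=snap('side','s0')
m=np.hstack([a,b])
im=cv2.cvtColor(m,cv2.COLOR_RGB2BGR)
cv2.imwrite('pics/a.png',np.vstack([cv2.resize(im,(800,300))]))
s=r.get_state();print(s['tcp_pos'],s['eef_rot'],s['time_s'],s['gripper_width'])
for c in('top','side'):print(np.round(r.camera_info(c)['pose'],3))
E
```

```text
[0.24572207 0.62819678 0.21501867] [ 1.79914932e+02 -8.06661561e-03 -2.13686440e+01] 0.1 0.08753737821077663
[[ 0.006 -0.995  0.096  0.456]
 [-1.    -0.005  0.011  0.009]
 [-0.01  -0.096 -0.995  1.367]
 [ 0.     0.     0.     1.   ]]
[[ 0.97  -0.114  0.217  0.276]
 [-0.245 -0.485  0.84  -1.15 ]
 [ 0.009 -0.867 -0.498  0.865]
 [ 0.     0.     0.     1.   ]]
```

View pics/t0.png

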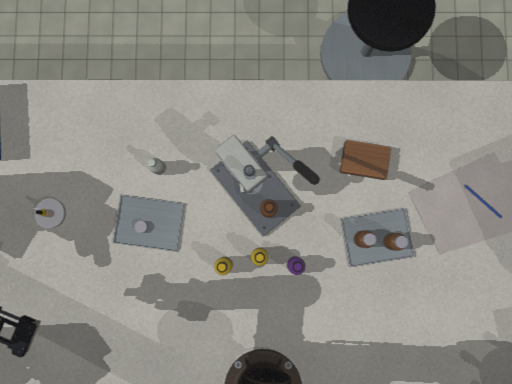

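View pics/s0.png

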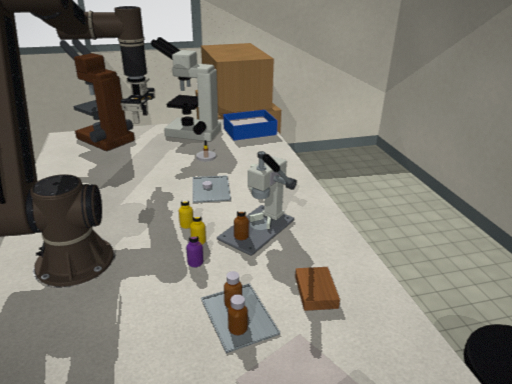

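The top picture shows the cap at (141,227) on the left tray and the crimper at about (250,180). Its lever grip is near (306,172). The candidates for the bottle are amber at (269,208), yellow at (223,266) and (259,257), purple at (296,266), and the capped finished ones at (365,239) and (397,241). Only the amber one at (269,208) is uncapped and stands on the base plate. I'll confirm it in a crop.

Run:
```python
from h import *
crop('t0','c1',110,125,330,285,3.6)
W=lambda u,v,z=None:print((u,v),np.round(world('top','t0',u,v,z),4))
for p in [(141,227),(269,208),(249,171),(306,172)]:W(*p)
```

```text
(141, 227) [0.4782 0.3712 0.0268]
(269, 208) [ 0.5329 -0.0147  0.1087]
(249, 171) [0.612  0.0381 0.2938]
(306, 172) [ 0.6033 -0.0965  0.3413]
```

View pics/c1.png

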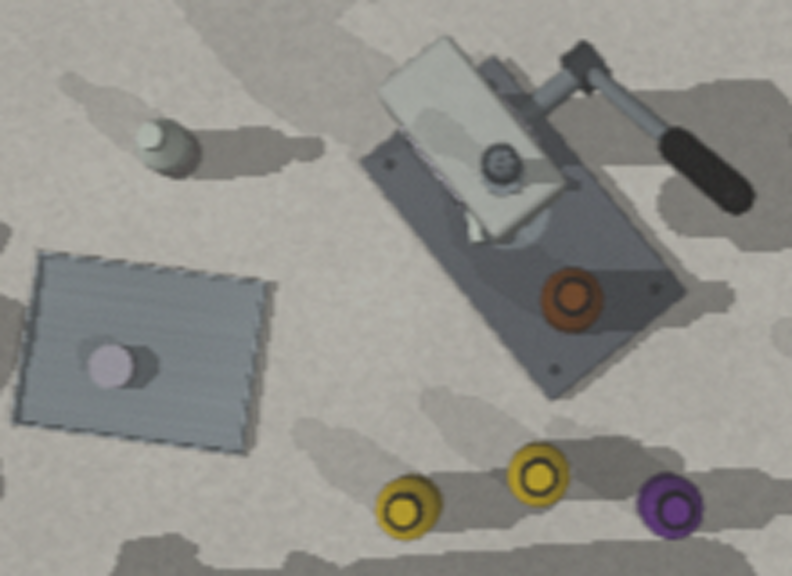

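Run:
```python
from h import *
f=lambda c,z:world('top','t0',110+c[0]/3.6-.36,125+c[1]/3.6-.36,z)
P=np.array([f(c,.016)[:2] for c in[(361,158),(553,398),(686,292),(495,57)]])
L=np.array([[.115,.075],[-.15,.075],[-.15,-.075],[.115,-.075]])
a=L-L.mean(0);b=P-P.mean(0)
th=np.arctan2((a[:,0]*b[:,1]-a[:,1]*b[:,0]).sum(),(a*b).sum())
R=np.array([[np.cos(th),-np.sin(th)],[np.sin(th),np.cos(th)]]);t=P.mean(0)-R@L.mean(0)
print('yaw',np.degrees(th),'O',t,'res',np.round(P-(L@R.T+t),4))
print('spindle',f((501,162),.294)); sp=f((501,162),.294)
bt=f((573,296),.116);print('stopper',bt,'local',R.T@(bt[:2]-t))
print('cap',f((111,366),.019))
for n,l in dict(pivot=(.028,-.1,.203),grip=(.028-.175*.7071,-.1,.203+.175*.7071),gripdn=(.028-.175*np.cos(np.radians(15)),-.1,.203-.175*np.sin(np.radians(15)))).items():
  print(n,R@l[:2]+t,l[2], (proj('top',[*(R@l[:2]+t),l[2]])-[110,125]+.36)*3.6)
for c,z in [((403,511),.11),((538,476),.11),((673,511),.11),((155,140),.105)]:print(f(c,z))
```

```text
yaw 38.86398660256425 O [0.61599793 0.03783963] res [[ 0.0012 -0.002 ]
 [ 0.0036 -0.0014]
 [-0.0003  0.0029]
 [-0.0045  0.0005]]
spindle [0.6153393  0.03858741 0.294     ]
stopper [ 0.53567804 -0.01399536  0.116     ] local [-0.0950652   0.01003795]
cap [0.48039635 0.37499875 0.019     ]
pivot [ 0.70054716 -0.02245488] 0.203 [587.34169729  66.74922031]
grip [ 0.60419659 -0.10010005] 0.3267425 [710.14617004 172.38493875]
gripdn [ 0.56892857 -0.12852117] 0.15770666710705888 [724.55598489 249.74554409]
[0.36714591 0.11807977 0.11      ]
[0.3949315  0.01278564 0.11      ]
[ 0.36859264 -0.09262175  0.11      ]
[0.66003359 0.32188205 0.105     ]
```

```bash
python3 -m inch '[{"x":1,"y":0.5},{"x":1,"y":0.5},{"x":1,"y":0.5},{"x":1,"y":0.5},{"x":1,"y":0.5}]' 1; python3 -m inch '[{"x":1,"y":0.5},{"x":1,"y":0.5},{"x":1,"y":0.5},{"x":1,"y":0.5},{"x":1,"y":0.5}]'
python3 - <<'E'
from h import *
snap('side','s1');snap('top','t1')
s=r.get_state();p=s['tcp_pos'];print(p,s['eef_rot'])
u=proj('side',p);v=proj('top',p);print(u,v)
u=u.astype(int);v=v.astype(int)
crop('s1','ca',max(u[0]-60,0),max(u[1]-90,0),u[0]+60,u[1]+30,4.5)
crop('t1','cb',max(v[0]-60,0),max(v[1]-60,0),v[0]+60,v[1]+60,4.5)
a=cv2.imread('pics/ca.png');b=cv2.imread('pics/cb.png')
h=min(a.shape[0],b.shape[0]);o=np.hstack([a[:h],b[:h]]);cv2.imwrite('pics/c2.png',cv2.resize(o,None,fx=800/o.shape[1],fy=800/o.shape[1]))
E
```

```text
[0.24578698 0.6283627  0.21529622] [ 1.79945780e+02 -6.40521329e-03 -2.13664114e+01]
[141.15661091 120.3428778 ] [ 18.29350603 316.0236619 ]validation failed for argument at $[0]...
validation failed for argument at $[0]...
```

View pics/c2.png

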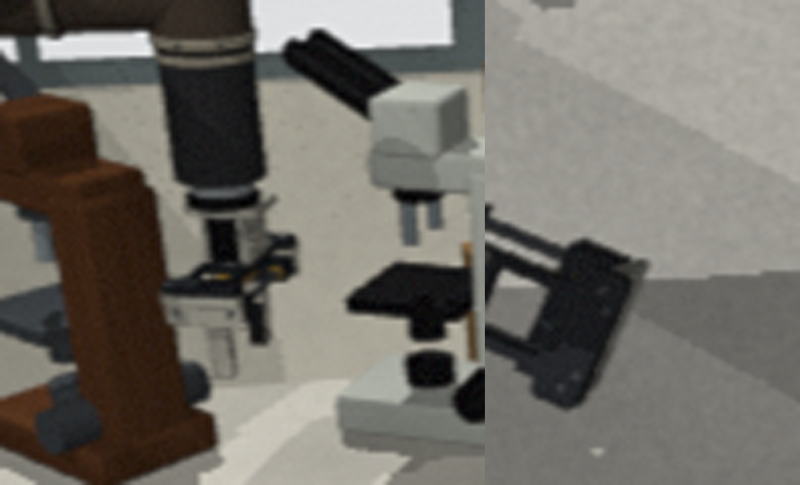

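The picture shows the gripper body as a wide flat frame along the jaw direction. The moves were refused, apparently because each row needs all four keys. Retrying, and measuring the frame height from the depth.

```bash
python3 -m inch '[{"x":1,"y":0.5,"z":0,"yaw":0},{"x":1,"y":0.5,"z":0,"yaw":0},{"x":1,"y":0.5,"z":0,"yaw":0},{"x":1,"y":0.5,"z":0,"yaw":0},{"x":1,"y":0.5,"z":0,"yaw":0}]' 1 10;python3 -m inch '[{"x":1,"y":0.5,"z":0,"yaw":0},{"x":1,"y":0.5,"z":0,"yaw":0},{"x":1,"y":0.5,"z":0,"yaw":0},{"x":1,"y":0.5,"z":0,"yaw":0},{"x":1,"y":0.5,"z":0,"yaw":0}]'
python3 - <<'E'
from h import *
snap('top','t2');snap('side','s2')
s=r.get_state();p=s['tcp_pos'];e=np.radians(s['eef_rot'][2]);print(p,s['eef_rot'],s['time_s'])
tx=np.array([np.cos(e),np.sin(e)]);ty=np.array([np.sin(e),-np.cos(e)])
pts=[]
for c in('top','side'):
  D=np.load(f'pics/{c[0]}2.npy');i=r.camera_info(c);K=np.array(i['mtx']);T=np.array(i['pose'])
  v,u=np.mgrid[:384,:512];q=np.stack([(u-K[0,2])/K[0,0]*D,(v-K[1,2])/K[1,1]*D,D],-1)@T[:3,:3].T+T[:3,3]
  pts.append(q[D>0])
q=np.vstack(pts);l=np.c_[(q[:,:2]-p[:2])@tx,(q[:,:2]-p[:2])@ty,q[:,2]-p[2]]
l=l[(abs(l[:,0])<.08)&(abs(l[:,1])<.13)&(l[:,2]>-.015)&(l[:,2]<.3)]*1000
for a in range(-15,300,10):
  k=l[(l[:,2]>=a)&(l[:,2]<a+10)]
  if len(k):print(a,len(k),'x',k[:,0].min().round(),k[:,0].max().round(),'y',k[:,1].min().round(),k[:,1].max().round())
E
```

```text
time_s: 0.62
tcp_pos: [0.3385, 0.5245, 0.2125]
eef_rot: [179.8, -0.0, -21.0]
contact_force: [-0.7, 0.1, 0.4]
gripper_width: 0.0879
time_s: 1.03
tcp_pos: [0.4361, 0.4153, 0.2123]
eef_rot: [179.7, 0.0, -20.9]
contact_force: [0.8, 0.2, 0.2]
gripper_width: 0.0877
[0.43728108 0.41371167 0.21229999] [ 1.79680637e+02  7.79345428e-03 -2.10820899e+01] 1.1333
5 15 x -11.0 10.0 y -57.0 63.0
15 29 x -12.0 12.0 y -59.0 68.0
25 19 x -8.0 11.0 y -48.0 68.0
35 14 x -11.0 12.0 y 50.0 69.0
45 18 x -10.0 12.0 y 50.0 68.0
55 15 x -8.0 11.0 y 49.0 70.0
65 4 x 1.0 12.0 y -42.0 82.0
75 79 x -38.0 39.0 y -85.0 95.0
85 188 x -37.0 39.0 y -89.0 95.0
95 309 x -40.0 39.0 y -94.0 101.0
105 180 x -39.0 40.0 y -94.0 102.0
115 862 x -41.0 40.0 y -100.0 103.0
125 54 x -24.0 27.0 y -41.0 74.0
135 57 x -19.0 26.0 y -39.0 24.0
145 37 x -23.0 24.0 y -23.0 23.0
155 30 x -23.0 23.0 y 6.0 20.0
165 64 x -37.0 40.0 y -50.0 24.0
175 92 x -37.0 40.0 y -51.0 44.0
185 45 x -28.0 32.0 y -4.0 38.0
195 41 x -36.0 46.0 y -5.0 51.0
205 135 x -39.0 46.0 y -8.0 52.0
215 145 x -39.0 46.0 y -8.0 57.0
225 155 x -43.0 47.0 y -10.0 52.0
235 146 x -42.0 46.0 y -14.0 53.0
245 152 x -39.0 45.0 y -13.0 56.0
255 152 x -37.0 46.0 y -11.0 54.0
265 161 x -40.0 46.0 y -10.0 54.0
275 163 x -42.0 46.0 y -8.0 50.0
285 164 x -42.0 47.0 y -8.0 52.0
295 95 x -40.0 46.0 y -7.0 49.0
```

Body frame: about ±40 × ±97 mm, 55–122 mm above the TCP; it is too wide to get the fingers under the head. Plan:
1. Set the cap on the stopper.
2. Cradle-push the bottle with the fingers as far as the head allows.
3. Finish from the left side, using the low side face of the gripper body.

First I turn to crimper yaw and descend over the cap.

```bash
python3 -m inch '[{"x":0,"y":0,"z":0.3,"yaw":-1},{"x":0,"y":0,"z":0.3,"yaw":-1},{"x":0,"y":0,"z":0.3,"yaw":-1},{"x":0,"y":0,"z":0.3,"yaw":-1},{"x":0,"y":0,"z":0.3,"yaw":-1}]' >/dev/null;python3 -m inch '[{"x":0,"y":0,"z":0.3,"yaw":-1},{"x":0,"y":0,"z":0.3,"yaw":-1},{"x":0,"y":0,"z":0.3,"yaw":-1},{"x":0,"y":0,"z":0.3,"yaw":-1},{"x":0,"y":0,"z":0.3,"yaw":-1}]' >/dev/null;python3 -m inch '[{"x":0,"y":0,"z":0.3,"yaw":-1},{"x":0,"y":0,"z":0.3,"yaw":-1},{"x":0,"y":0,"z":0.3,"yaw":-1},{"x":0,"y":0,"z":0.3,"yaw":-1},{"x":0,"y":0,"z":0.3,"yaw":-1}]'
cat >> h.py <<'E'
TH=np.radians(38.9);O=np.array([.6158,.0381]);RC=np.array([[np.cos(TH),-np.sin(TH)],[np.sin(TH),np.cos(TH)]])
def go(w=None,l=None,z=None,yaw=None):
    s=r.get_state();p=s['tcp_pos'];e=np.radians(s['eef_rot'][2])
    print('t',round(s['time_s'],2),'tcp',np.round(p,4),'rpy',np.round(s['eef_rot'],2),'loc',np.round(1000*RC.T@(p[:2]-O),1),'w',round(s['gripper_width'],4),'F',np.round(s['contact_force'],1))
    if l is not None: w=O+RC@np.array(l)/1000
    if w is not None:
        d=np.array(w)-p[:2]
        print('x %.2f y %.2f'%(d@[np.cos(e),np.sin(e)]/.025,d@[np.sin(e),-np.cos(e)]/.025),end=' ')
    if z is not None:print('z %.2f'%((p[2]-z)/.025),end=' ')
    if yaw is not None:print('yaw %.2f'%(-(yaw-s['eef_rot'][2])/4),end='')
    print()
E
python3 -c "
from h import *
go(w=(.4804,.375),z=.02,yaw=38.9)
D=np.load('pics/t2.npy')
i=r.camera_info('top');K=np.array(i['mtx']);T=np.array(i['pose']);v,u=np.mgrid[:384,:512];q=np.stack([(u-K[0,2])/K[0,0]*D,(v-K[1,2])/K[1,1]*D,D],-1)@T[:3,:3].T+T[:3,3]
k=q[(abs(q[...,0]-.437)<.12)&(abs(q[...,1]-.414)<.12)];z=(k[:,2]-.2123)*1000;print(np.histogram(z[(z>100)&(z<135)],np.arange(100,136,3)))
"
```

```text
time_s: 2.38
tcp_pos: [0.4354, 0.4158, 0.0951]
eef_rot: [179.9, 0.2, 41.6]
contact_force: [-0.8, -0.2, 0.3]
gripper_width: 0.0879
t 2.38 tcp [0.4354 0.4158 0.0951] rpy [179.95   0.2   41.62] loc [ 96.8 407.3] w 0.0879 F [-0.8 -0.2  0.3]
x 0.26 y 2.42 z 3.00 yaw 0.68
(array([111,  14,  15,  20,  39, 151, 389, 157,  17,   2,   2]), array([100, 103, 106, 109, 112, 115, 118, 121, 124, 127, 130, 133]))
```

```bash
python3 -m inch '[{"x":0.13,"y":0.8,"z":0,"yaw":0.34},{"x":0.13,"y":0.8,"z":0.5,"yaw":0.34},{"x":0,"y":0.8,"z":0.5,"yaw":0},{"x":0,"y":0,"z":0.5,"yaw":0},{"x":0,"y":0,"z":0,"yaw":0}]' 0.35 10;python3 -c "
from h import *
go(w=(.4804,.375),z=.018,yaw=38.9)"
```

```text
time_s: 2.8
tcp_pos: [0.4786, 0.3748, 0.0542]
eef_rot: [179.9, 0.3, 39.3]
contact_force: [-0.6, 0.1, -0.5]
gripper_width: 0.0617
t 2.8 tcp [0.4786 0.3748 0.0542] rpy [179.94   0.3   39.28] loc [104.7 348.2] w 0.0617 F [-0.6  0.1 -0.5]
x 0.06 y 0.04 z 1.45 yaw 0.09
```

```bash
python3 -m inch '[{"x":0.06,"y":0.04,"z":0.5,"yaw":0.05},{"x":0,"y":0,"z":0.5,"yaw":0.05},{"x":0,"y":0,"z":0.4,"yaw":0},{"x":0,"y":0,"z":0,"yaw":0}]';python3 -m inch '[{"x":0,"y":0,"z":0,"yaw":0},{"x":0,"y":0,"z":0,"yaw":0},{"x":0,"y":0,"z":0,"yaw":0},{"x":0,"y":0,"z":0,"yaw":0},{"x":0,"y":0,"z":0,"yaw":0}]' -1 8; python3 -m inch '[{"x":0,"y":0,"z":0,"yaw":0},{"x":0,"y":0,"z":0,"yaw":0},{"x":0,"y":0,"z":0,"yaw":0}]'
python3 -c "
from h import *
go(w=(.4804,.375),z=.018,yaw=38.9)"
```

```text
time_s: 3.13
tcp_pos: [0.4803, 0.3765, 0.0193]
eef_rot: [179.9, 0.2, 38.9]
contact_force: [0.1, -0.3, -0.0]
gripper_width: 0.0591
time_s: 3.55
tcp_pos: [0.4804, 0.3788, 0.0218]
eef_rot: [179.9, 0.1, 39.1]
contact_force: [-0.7, -0.8, 0.4]
gripper_width: 0.0313
time_s: 3.8
tcp_pos: [0.4808, 0.3793, 0.0231]
eef_rot: [180.0, -0.0, 39.1]
contact_force: [0.0, -0.2, -1.0]
gripper_width: 0.0117
t 3.8 tcp [0.4808 0.3793 0.0231] rpy [ 1.7997e+02 -2.0000e-02  3.9080e+01] loc [109.2 350.4] w 0.0117 F [ 0.  -0.2 -1. ]
x -0.12 y 0.13 z 0.20 yaw 0.05
```

```bash
python3 -m inch '[{"x":0,"y":0,"z":-1,"yaw":0},{"x":0,"y":0,"z":-1,"yaw":0},{"x":-1,"y":-1,"z":-1,"yaw":0},{"x":-1,"y":-1,"z":0,"yaw":0},{"x":-1,"y":-1,"z":0,"yaw":0}]' 0.35;python3 - <<'E'
from h import *
snap('top','t3');snap('side','s3')
crop('t3','a',95,180,215,260,5);crop('s3','b',160,150,260,217,6)
a=cv2.imread('pics/a.png');b=cv2.imread('pics/b.png');print(a.shape,b.shape)
cv2.imwrite('pics/c3.png',cv2.resize(np.vstack([cv2.resize(a,(600,400)),cv2.resize(b,(600,402))]),(448,600)))
go()
E
```

```text
time_s: 4.22
tcp_pos: [0.3787, 0.3894, 0.0982]
eef_rot: [179.9, 0.1, 38.7]
contact_force: [-0.5, 0.4, -0.9]
gripper_width: 0.0392
(400, 600, 3) (402, 600, 3)
t 4.32 tcp [0.3761 0.3896 0.0986] rpy [1.7994e+02 1.3000e-01 3.8920e+01] loc [ 34.1 424.1] w 0.0469 F [0.4 0.8 0.4]
```

View pics/c3.png

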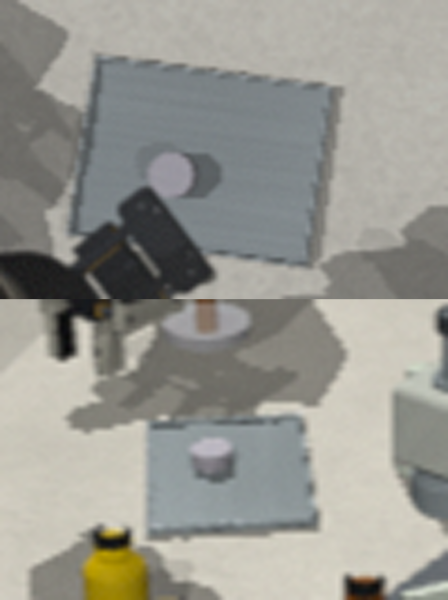

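Run:
```python
from h import *
for z in(.0,.019,.04):print(z,world('top','t3',140.2,226.2,z)[:2],world('side','s3',207,182,z)[:2])
# depth around cap in both, segment by height above tray
for c,t,u,v in(('top','t3',140,226),('side','s3',207,182)):
  print(c);[print(np.round(world(c,t,u+a,v)*1000).astype(int)) for a in(-8,-5,-3,0,3,5,8)]
```

```text
0.0 [0.48106988 0.38101144] [0.48646393 0.41130098]
0.019 [0.48071553 0.37584415] [0.48183798 0.3770017 ]
0.04 [0.48032387 0.37013294] [0.47672509 0.33909197]
top
[482 406   1]
[481 391  20]
[481 386  18]
[481 376  21]
[481 368  16]
[481 361  21]
[482 357  -1]
side
[453 416   2]
[462 383  18]
[469 376  21]
[482 378  18]
[494 376  18]
[507 406   1]
[520 407  -2]
```

The picture shows the cap upright and unmoved at about (140,226) top and (207,182) side, so the fingers closed above it. The tips are evidently higher than assumed, so I'll go lower and watch for floor contact.

```bash
python3 -m inch '[{"x":1,"y":1,"z":0,"yaw":0},{"x":1,"y":1,"z":0,"yaw":0},{"x":0.9,"y":0.9,"z":0.5,"yaw":0},{"x":0,"y":0,"z":0.5,"yaw":0},{"x":0,"y":0,"z":0,"yaw":0}]' 0.35;python3 -c "
from h import *
go(w=(.481,.376),z=.02,yaw=38.9)"
```

```text
time_s: 4.73
tcp_pos: [0.4808, 0.3814, 0.0761]
eef_rot: [-179.9, -0.2, 39.4]
contact_force: [-0.6, -0.4, -0.1]
gripper_width: 0.0587
t 4.73 tcp [0.4808 0.3814 0.0761] rpy [-179.95   -0.23   39.44] loc [110.5 352. ] w 0.0587 F [-0.6 -0.4 -0.1]
x -0.13 y 0.17 z 2.25 yaw 0.13
```

```bash
python3 -m inch '[{"x":-0.13,"y":0.17,"z":0.8,"yaw":0.13},{"x":0,"y":0,"z":0.7,"yaw":0},{"x":0,"y":0,"z":0.6,"yaw":0},{"x":0,"y":0,"z":0.1,"yaw":0},{"x":0,"y":0,"z":0.1,"yaw":0}]';python3 -m inch '[{"x":0,"y":0,"z":0.1,"yaw":0},{"x":0,"y":0,"z":0.1,"yaw":0}]';python3 -c "
from h import *
go(w=(.481,.376),z=.014,yaw=38.9)"
```

```text
time_s: 5.15
tcp_pos: [0.4826, 0.3761, 0.0189]
eef_rot: [-180.0, -0.3, 38.9]
contact_force: [0.1, -0.4, 1.1]
gripper_width: 0.0596
time_s: 5.32
tcp_pos: [0.4826, 0.3768, 0.015]
eef_rot: [-180.0, -0.4, 38.9]
contact_force: [0.1, 0.2, -0.4]
gripper_width: 0.0592
t 5.32 tcp [0.4826 0.3768 0.015 ] rpy [-179.98   -0.38   38.91] loc [109.  347.2] w 0.0592 F [ 0.1  0.2 -0.4]
x -0.07 y -0.02 z 0.04 yaw 0.00
```

```bash
python3 -m inch '[{"x":-0.05,"y":0,"z":0.03,"yaw":0},{"x":0,"y":0,"z":0.03,"yaw":0},{"x":0,"y":0,"z":0.02,"yaw":0}]' -1 12; python3 -m inch '[{"x":0,"y":0,"z":0.02,"yaw":0},{"x":0,"y":0,"z":0.02,"yaw":0}]';python3 -m inch '[{"x":0,"y":0,"z":0.02,"yaw":0},{"x":0,"y":0,"z":0.02,"yaw":0}]'
```

```text
time_s: 5.57
tcp_pos: [0.4819, 0.3771, 0.0147]
eef_rot: [-179.9, -0.5, 39.0]
contact_force: [-0.6, 0.4, 0.3]
gripper_width: 0.0442
time_s: 5.73
tcp_pos: [0.4822, 0.3776, 0.0146]
eef_rot: [-179.9, -0.6, 39.0]
contact_force: [-0.1, 0.0, -0.5]
gripper_width: 0.0314
time_s: 5.9
tcp_pos: [0.4823, 0.3779, 0.0139]
eef_rot: [-179.9, -0.7, 39.0]
contact_force: [1.0, -0.1, -0.0]
gripper_width: 0.0182
```

Run:
```python
from h import *
snap('side','s4');snap('top','t4')
s=r.get_state();p=s['tcp_pos']
print(proj('side',p),proj('side',[*p[:2],p[2]-.011]),proj('top',p))
crop('s4','a',165,130,255,205,6.6);crop('t4','b',95,175,215,275,4.95)
a=cv2.imread('pics/a.png');b=cv2.imread('pics/b.png');h=min(len(a),len(b));o=np.hstack([a[:h],b[:h]]);k=800/o.shape[1];print(k,a.shape);cv2.imwrite('pics/c4.png',cv2.resize(o,None,fx=k,fy=k))
go()
```

```text
[207.13110645 183.01201924] [207.24291361 185.32592423] [140.06122811 225.71881267]
0.6734006734006734 (495, 594, 3)
t 6.0 tcp [0.4823 0.3777 0.0138] rpy [-179.91   -0.64   38.97] loc [109.4 348.2] w 0.01 F [ 1.1 -0.7 -0.5]
```

View pics/c4.png

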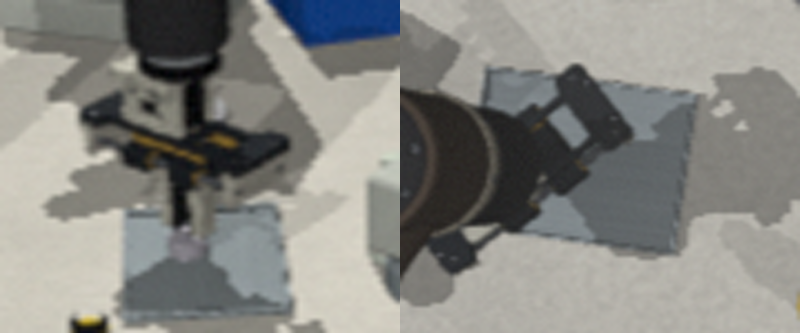

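The fingertips sit about 5 mm above the reported TCP height, which agrees with the earlier depth profile (first finger points at +5). They passed just over the cap at side pixel (207,185). I'll open and go 15 mm lower.

```bash
python3 -m inch '[{"x":0,"y":0,"z":-0.2,"yaw":0},{"x":-0.05,"y":0.05,"z":0,"yaw":0},{"x":0,"y":0,"z":0,"yaw":0},{"x":0,"y":0,"z":0,"yaw":0},{"x":0,"y":0,"z":0,"yaw":0}]' 0.35 12;python3 -m inch '[{"x":0,"y":0,"z":0,"yaw":0},{"x":0,"y":0,"z":0,"yaw":0},{"x":0,"y":0,"z":0.4,"yaw":0},{"x":0,"y":0,"z":0.2,"yaw":0},{"x":0,"y":0,"z":0,"yaw":0}]';python3 -c "
from h import *
go(w=(.481,.376),z=.001,yaw=38.9)"
```

```text
time_s: 6.42
tcp_pos: [0.4821, 0.3757, 0.0194]
eef_rot: [-179.9, -0.6, 39.0]
contact_force: [0.2, -0.7, -0.7]
gripper_width: 0.0378
time_s: 6.83
tcp_pos: [0.4823, 0.376, 0.0031]
eef_rot: [-179.9, -0.7, 39.0]
contact_force: [-0.2, -0.9, 0.6]
gripper_width: 0.0588
t 6.83 tcp [0.4823 0.376  0.0031] rpy [-179.9    -0.68   38.96] loc [108.3 346.8] w 0.0588 F [-0.2 -0.9  0.6]
x -0.04 y -0.03 z 0.08 yaw 0.02
```

```bash
python3 -m inch '[{"x":-0.04,"y":0,"z":0.1,"yaw":0},{"x":0,"y":0,"z":0.05,"yaw":0},{"x":0,"y":0,"z":0,"yaw":0},{"x":0,"y":0,"z":0.0,"yaw":0}]' -1 12; python3 -m inch '[{"x":0,"y":0,"z":0,"yaw":0},{"x":0,"y":0,"z":0,"yaw":0},{"x":0,"y":0,"z":0,"yaw":0}]'
```

```text
time_s: 7.17
tcp_pos: [0.4809, 0.3746, -0.0026]
eef_rot: [-179.9, -0.5, 39.0]
contact_force: [0.1, -0.1, 0.8]
gripper_width: 0.0377
time_s: 7.42
tcp_pos: [0.4811, 0.3748, -0.0023]
eef_rot: [-179.9, -0.6, 39.0]
contact_force: [-0.4, 0.3, -0.4]
gripper_width: 0.0374
```

Cap gripped (width 37.4 mm). I lift it, move back to local x = −97, then go sideways over the bottle.

```bash
python3 -m inch '[{"x":0,"y":0,"z":-0.6,"yaw":0},{"x":0,"y":0,"z":-1,"yaw":0},{"x":-0.5,"y":0,"z":-1,"yaw":0},{"x":-1,"y":0,"z":-1,"yaw":0},{"x":-1,"y":0,"z":-1,"yaw":0}]' >/dev/null; python3 -m inch '[{"x":-1,"y":0,"z":-0.8,"yaw":0},{"x":-1,"y":0,"z":0,"yaw":0},{"x":-1,"y":0.5,"z":0,"yaw":0},{"x":-1,"y":1,"z":0,"yaw":0},{"x":-1,"y":1,"z":0,"yaw":0}]' >/dev/null; python3 -m inch '[{"x":-0.3,"y":1,"z":0,"yaw":0},{"x":0,"y":1,"z":0,"yaw":0},{"x":0,"y":1,"z":0,"yaw":0},{"x":0,"y":1,"z":0,"yaw":0},{"x":0,"y":0,"z":0,"yaw":0}]'
python3 -c "
from h import *
go(w=(.5357,-.014),z=.135,yaw=38.9)"
```

```text
time_s: 8.67
tcp_pos: [0.4274, 0.1165, 0.14]
eef_rot: [-179.8, -1.2, 39.3]
contact_force: [-0.4, 0.1, -0.1]
gripper_width: 0.0372
t 8.67 tcp [0.4274 0.1165 0.14  ] rpy [-179.81   -1.24   39.33] loc [-97.4 179.4] w 0.0372 F [-0.4  0.1 -0.1]
x 0.04 y 6.78 z 0.20 yaw 0.11
```

```bash
python3 -m inch '[{"x":0,"y":1,"z":0,"yaw":0.1},{"x":0,"y":1,"z":0,"yaw":0},{"x":0,"y":1,"z":0,"yaw":0},{"x":0,"y":1,"z":0,"yaw":0},{"x":0,"y":0.8,"z":0,"yaw":0}]' >/dev/null; python3 -m inch '[{"x":0,"y":0.7,"z":0,"yaw":0},{"x":0,"y":0.5,"z":0,"yaw":0},{"x":0,"y":0.3,"z":0,"yaw":0},{"x":0,"y":0,"z":0,"yaw":0}]'
python3 - <<'E'
from h import *
go(w=(.5357,-.014),z=.13,yaw=38.9)
snap('side','s5');snap('top','t5')
p=r.get_state()['tcp_pos']
for c in('side','top'):print(c,'capbottom',proj(c,[*p[:2],p[2]+.005]),'stopper',proj(c,[.5357,-.014,.116]),'bottle base',proj(c,[.5357,-.014,.016]))
crop('s5','c5',200,170,300,250,8)
E
```

```text
time_s: 9.42
tcp_pos: [0.5313, -0.012, 0.1415]
eef_rot: [-179.8, -1.6, 38.8]
contact_force: [-0.4, -0.6, 0.5]
gripper_width: 0.037
t 9.42 tcp [ 0.5313 -0.012   0.1415] rpy [-179.82   -1.57   38.79] loc [-97.2  14. ] w 0.037 F [-0.4 -0.6  0.5]
x 0.09 y 0.17 z 0.46 yaw -0.03
side capbottom [239.06834468 202.23446867] stopper [240.86044294 210.41257954] bottle base [240.93365017 235.25101733]
top capbottom [268.01431253 208.0401967 ] stopper [268.80833038 206.85448679] bottle base [268.19570555 208.94299618]
```

View pics/c5.png

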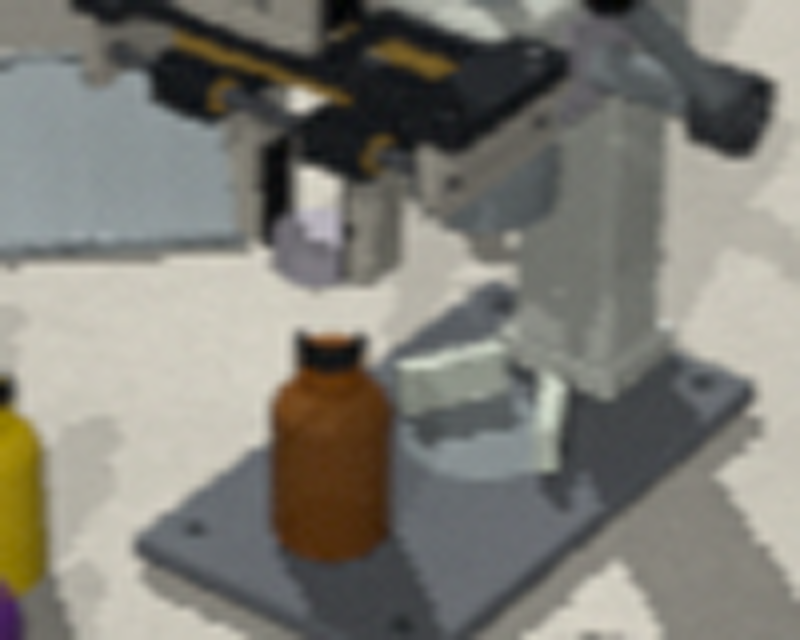

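The picture shows the cap between the fingers at about (239,203) and the amber bottle axis at 241, as predicted. Applying the small correction and lowering.

```bash
python3 -m inch '[{"x":0.09,"y":0.17,"z":0,"yaw":0},{"x":0,"y":0,"z":0.4,"yaw":0},{"x":0,"y":0,"z":0.4,"yaw":0},{"x":0,"y":0,"z":0,"yaw":0}]' ; python3 -c "
from h import *
go(w=(.5357,-.014),z=.113,yaw=38.9)"
```

```text
time_s: 9.85
tcp_pos: [0.5347, -0.0106, 0.1206]
eef_rot: [-179.8, -1.7, 39.0]
contact_force: [-0.0, -0.1, -0.8]
gripper_width: 0.0377
t 9.85 tcp [ 0.5347 -0.0106  0.1206] rpy [-179.81   -1.68   38.96] loc [-93.7  13.1] w 0.0377 F [-0.  -0.1 -0.8]
x -0.06 y 0.13 z 0.30 yaw 0.02
```

```bash
python3 -m inch '[{"x":-0.05,"y":0.17,"z":0.1,"yaw":0},{"x":0,"y":0,"z":0.1,"yaw":0},{"x":0,"y":0,"z":0,"yaw":0}]' ; python3 -c "
from h import *
go(w=(.5357,-.014),z=.113,yaw=38.9)"
```

```text
time_s: 10.1
tcp_pos: [0.5356, -0.0142, 0.1138]
eef_rot: [-179.8, -1.6, 39.1]
contact_force: [-0.3, 0.4, -0.4]
gripper_width: 0.0373
t 10.1 tcp [ 0.5356 -0.0142  0.1138] rpy [-179.76   -1.57   39.05] loc [-95.3   9.6] w 0.0373 F [-0.3  0.4 -0.4]
x 0.01 y -0.01 z 0.03 yaw 0.04
```

```bash
python3 -m inch '[{"x":0,"y":0,"z":0.15,"yaw":0},{"x":0,"y":0,"z":0.15,"yaw":0}]'; python3 -m inch '[{"x":0,"y":0,"z":0.15,"yaw":0},{"x":0,"y":0,"z":0.15,"yaw":0}]' ; python3 -c "
from h import *
go(w=(.5357,-.014),z=.0966,yaw=38.9)"
```

```text
time_s: 10.27
tcp_pos: [0.5363, -0.0141, 0.1064]
eef_rot: [-179.8, -1.6, 39.1]
contact_force: [-0.1, 0.1, -0.8]
gripper_width: 0.0375
time_s: 10.43
tcp_pos: [0.5366, -0.0139, 0.0984]
eef_rot: [-179.8, -1.6, 39.1]
contact_force: [-0.8, 0.7, -0.4]
gripper_width: 0.0377
t 10.43 tcp [ 0.5366 -0.0139  0.0984] rpy [-179.81   -1.65   39.05] loc [-94.3   9.3] w 0.0377 F [-0.8  0.7 -0.4]
x -0.03 y -0.02 z 0.07 yaw 0.04
```

```bash
python3 -m inch '[{"x":-0.04,"y":0,"z":0.1,"yaw":0},{"x":0,"y":0,"z":0.1,"yaw":0}]'; python3 -m inch '[{"x":0,"y":0,"z":0.1,"yaw":0},{"x":0,"y":0,"z":0.1,"yaw":0}]'
```

```text
time_s: 10.6
tcp_pos: [0.5375, -0.0143, 0.0946]
eef_rot: [-179.9, -1.8, 39.1]
contact_force: [-3.9, 1.0, 18.1]
gripper_width: 0.0375
time_s: 10.77
tcp_pos: [0.5403, -0.014, 0.0931]
eef_rot: [179.8, -2.0, 39.2]
contact_force: [-4.5, 0.0, 17.4]
gripper_width: 0.0374
```

Contact came at the seated height. Releasing, raising and checking.

```bash
python3 -m inch '[{"x":-0.1,"y":0,"z":-0.08,"yaw":0},{"x":0,"y":0,"z":0,"yaw":0},{"x":0,"y":0,"z":0,"yaw":0},{"x":0,"y":0,"z":0,"yaw":0},{"x":0,"y":0,"z":0,"yaw":0}]' 1 12; python3 -m inch '[{"x":0,"y":0,"z":0,"yaw":0},{"x":0,"y":0,"z":-0.5,"yaw":0},{"x":0,"y":0,"z":-1,"yaw":0},{"x":-1,"y":0,"z":-0.5,"yaw":0},{"x":-1,"y":0,"z":0,"yaw":0}]';python3 -m inch '[{"x":-1,"y":0,"z":0,"yaw":0},{"x":-1,"y":0,"z":0,"yaw":0},{"x":0,"y":0,"z":0,"yaw":0}]'
python3 - <<'E'
from h import *
go(l=(-150,0),z=.08,yaw=38.9)
snap('side','s6');snap('top','t6')
crop('s6','a',205,180,285,250,6);crop('t6','b',235,145,315,215,6)
cv2.imwrite('pics/c6.png',cv2.resize(np.hstack([cv2.imread('pics/a.png'),cv2.imread('pics/b.png')]),(800,350)))
E
```

```text
time_s: 11.18
tcp_pos: [0.5385, -0.0157, 0.0952]
eef_rot: [179.8, -2.1, 39.2]
contact_force: [-0.5, 0.5, -0.5]
gripper_width: 0.0651
time_s: 11.6
tcp_pos: [0.4991, -0.0476, 0.1425]
eef_rot: [179.9, -1.8, 39.4]
contact_force: [-0.3, -1.7, -0.3]
gripper_width: 0.0872
time_s: 11.85
tcp_pos: [0.4563, -0.0815, 0.1412]
eef_rot: [179.9, -1.8, 39.4]
contact_force: [-0.8, 1.4, -1.0]
gripper_width: 0.0875
t 11.85 tcp [ 0.4563 -0.0815  0.1412] rpy [179.92  -1.82  39.36] loc [-199.3    7.1] w 0.0875 F [-0.8  1.4 -1. ]
x 1.97 y 0.30 z 2.45 yaw 0.11
```

View pics/c6.png

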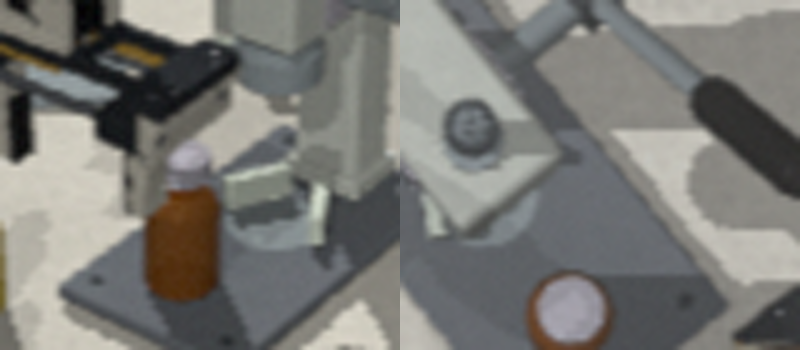

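The picture shows the cap sitting level and fully down on the bottle: cap at top pixel (269,206), with the shoulder visible all round. Next, the finger-cradle push (opening 30 mm).

```bash
python3 -m inch '[{"x":0.8,"y":-0.08,"z":0.7,"yaw":0.1},{"x":0.8,"y":0,"z":0.9,"yaw":0},{"x":0.3,"y":0,"z":0.9,"yaw":0},{"x":0,"y":0,"z":0.8,"yaw":0},{"x":0,"y":0,"z":0,"yaw":0}]' -0.32 12
python3 - <<'E'
from h import *
go(l=(-130,9),z=.055,yaw=38.9)
c=world('top','t6',269,206.2,.118);print(c,RC.T@(c[:2]-O))
E
```

```text
time_s: 12.37
tcp_pos: [0.505, -0.0437, 0.0603]
eef_rot: [179.6, -2.3, 39.0]
contact_force: [-0.9, -0.9, -0.2]
gripper_width: 0.0597
t 12.37 tcp [ 0.505  -0.0437  0.0603] rpy [179.58  -2.34  39.02] loc [-137.6    5.9] w 0.0597 F [-0.9 -0.9 -0.2]
x 0.31 y -0.12 z 0.21 yaw 0.03
[ 0.5374283  -0.01449859  0.118     ] [-0.09402221  0.00828004]
```

```bash
python3 -m inch '[{"x":0,"y":-0.1,"z":0.15,"yaw":0},{"x":0,"y":0,"z":0,"yaw":0},{"x":0,"y":0,"z":0,"yaw":0},{"x":0,"y":0,"z":0,"yaw":0}]'; python3 -c "
from h import *
go(l=(-130,8.3),z=.055,yaw=38.9)";python3 -m inch '[{"x":0.25,"y":0,"z":0,"yaw":0},{"x":0.25,"y":0,"z":0,"yaw":0},{"x":0.2,"y":0.03,"z":0,"yaw":0},{"x":0.2,"y":0.03,"z":0,"yaw":0}]'; python3 -c "
from h import *
go(l=(-82,0),z=.055,yaw=38.9)"
```

```text
time_s: 12.7
tcp_pos: [0.505, -0.0406, 0.0572]
eef_rot: [179.6, -2.3, 39.1]
contact_force: [-0.6, -0.5, -0.2]
gripper_width: 0.0337
t 12.7 tcp [ 0.505  -0.0406  0.0572] rpy [179.56  -2.27  39.13] loc [-135.7    8.4] w 0.0337 F [-0.6 -0.5 -0.2]
x 0.23 y 0.00 z 0.09 yaw 0.06
time_s: 13.03
tcp_pos: [0.5244, -0.0273, 0.0614]
eef_rot: [179.5, -2.4, 39.1]
contact_force: [-2.9, -1.8, 3.8]
gripper_width: 0.0299
t 13.03 tcp [ 0.5244 -0.0273  0.0614] rpy [179.49  -2.4   39.08] loc [-112.2    6.5] w 0.0299 F [-2.9 -1.8  3.8]
x 1.21 y 0.26 z 0.26 yaw 0.04
```

```bash
python3 -m inch '[{"x":0,"y":0,"z":0.25,"yaw":0},{"x":0.15,"y":0.04,"z":0.04,"yaw":0},{"x":0.15,"y":0.04,"z":0.04,"yaw":0}]'
python3 - <<'E'
from h import *
go(l=(-82,0),z=.055,yaw=38.9)
snap('side','s7')
crop('s7','c7',205,170,285,240,7)
E
```

```text
time_s: 13.28
tcp_pos: [0.5327, -0.0238, 0.0543]
eef_rot: [179.5, -2.4, 39.1]
contact_force: [-5.6, -2.5, 8.9]
gripper_width: 0.0298
t 13.28 tcp [ 0.5327 -0.0238  0.0543] rpy [179.46  -2.38  39.11] loc [-103.5    4. ] w 0.0298 F [-5.6 -2.5  8.9]
x 0.86 y 0.17 z -0.03 yaw 0.05
```

View pics/c7.png

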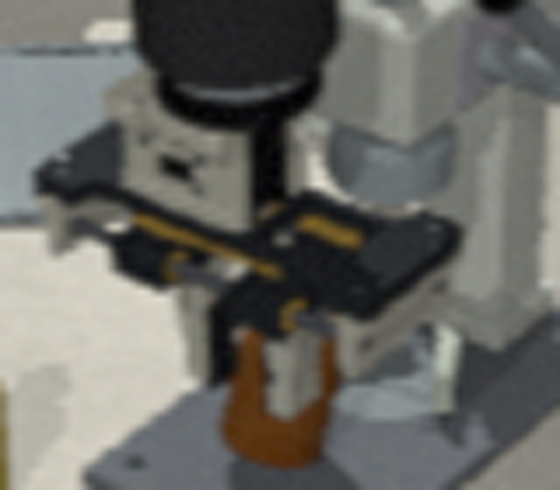

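The picture (my 9th) shows the bottle between the fingers, possibly leaning back, with the cap hidden under the gripper body. An upward force of 9 N suggests it tipped from a push that high, so I'll ease off and check by numbers.

```bash
python3 -m inch '[{"x":-0.1,"y":0,"z":-0.1,"yaw":0},{"x":-0.2,"y":0,"z":-0.1,"yaw":0},{"x":-0.4,"y":0,"z":0,"yaw":0},{"x":-0.6,"y":0,"z":0,"yaw":0},{"x":-0.6,"y":0,"z":0,"yaw":0}]'
cat >> h.py <<'E'
def amber(tag,rows=True):
    im=cv2.imread(f'pics/{tag}.png');hsv=cv2.cvtColor(im,cv2.COLOR_BGR2HSV)
    m=((hsv[...,0]<16)&(hsv[...,1]>150)&(hsv[...,2]>40)).astype(np.uint8)
    roi=(slice(185,250),slice(215,285)) if tag[0]=='s' else (slice(160,225),slice(240,300))
    z=np.zeros_like(m);z[roi]=m[roi]
    n,l,st,c=cv2.connectedComponentsWithStats(z);k=1+np.argmax(st[1:,4]);z=l==k
    for v in range(st[k,1],st[k,1]+st[k,3],3 if tag[0]=='s' else 2):
        u=np.where(z[v])[0];print(v,u.min(),u.max(),(u.min()+u.max())/2)
E
python3 - <<'E'
from h import *
go(l=(-130,4),z=.055,yaw=38.9)
snap('side','s8');snap('top','t8')
amber('s6');print();amber('s8')
E
```

```text
time_s: 13.75
tcp_pos: [0.4961, -0.0539, 0.0563]
eef_rot: [179.4, -2.4, 39.2]
contact_force: [-0.3, 0.1, -0.3]
gripper_width: 0.0296
t 13.75 tcp [ 0.4961 -0.0539  0.0563] rpy [179.44  -2.43  39.22] loc [-150.9    3.6] w 0.0296 F [-0.3  0.1 -0.3]
x 0.84 y -0.01 z 0.05 yaw 0.08
218 241 246 243.5
221 238 248 243.0
224 235 247 241.0
227 235 247 241.0
230 235 247 241.0
233 235 247 241.0
236 235 247 241.0
239 238 243 240.5

226 242 242 242.0
229 242 249 245.5
232 242 249 245.5
235 240 249 244.5
238 239 246 242.5
```

```bash
python3 -m inch '[{"x":-0.8,"y":0,"z":-1,"yaw":0},{"x":-0.8,"y":0,"z":-1,"yaw":0},{"x":-0.5,"y":0,"z":-1,"yaw":0},{"x":0,"y":0,"z":-1,"yaw":0},{"x":0,"y":0,"z":0,"yaw":0}]' 0.6
python3 - <<'E'
from h import *
go(l=(-130,4),z=.055,yaw=38.9)
snap('side','s9');snap('top','t9')
amber('s9')
for x in(-94,-80,-70,-60,-50):
  w=O+RC@np.array([x,6])/1000;print(x,proj('side',[*w,.016]),proj('side',[*w,.07]),proj('top',[*w,.118]))
im=cv2.cvtColor(cv2.imread('pics/t9.png'),cv2.COLOR_BGR2HSV);g=im[185:225,250:295]
m=((g[...,1]<40)&(g[...,2]>135)).astype(np.uint8);n,l,st,c=cv2.connectedComponentsWithStats(m)
for k in range(1,n):
  if st[k,4]>30:print(st[k],c[k]+[250,185])
a=cv2.imread('pics/s9.png')[175:245,205:285];b=cv2.imread('pics/t9.png')[160:230,235:315]
cv2.imwrite('pics/c9.png',cv2.resize(np.hstack([a,b]),None,fx=5,fy=5,interpolation=cv2.INTER_CUBIC))
E
```

```text
time_s: 14.27
tcp_pos: [0.4429, -0.0946, 0.1556]
eef_rot: [179.6, -2.1, 39.0]
contact_force: [1.8, 0.4, 0.9]
gripper_width: 0.0577
t 14.27 tcp [ 0.4429 -0.0946  0.1556] rpy [179.58  -2.12  39.  ] loc [-217.9    5.3] w 0.0577 F [1.8 0.4 0.9]
x 3.52 y 0.06 z 4.03 yaw 0.03
217 238 248 243.0
220 237 249 243.0
223 237 249 243.0
226 236 249 242.5
229 236 249 242.5
232 236 249 242.5
235 237 249 243.0
238 239 246 242.5
-94 [241.99755151 235.50621034] [241.97901053 222.30567603] [269.62440494 205.69182941]
-80 [244.52435068 233.58064057] [244.55400675 220.43441219] [266.52970499 201.83235226]
-70 [246.30839104 232.22109677] [246.37167493 219.11350278] [264.32265245 199.07988223]
-60 [248.07536664 230.87455731] [248.17162916 217.8054662 ] [262.11846641 196.33098709]
-50 [249.82552116 229.5408365 ] [249.95412714 216.51011517] [259.9171413  193.58565988]
[36  0  9 10 53] [291.09433962 188.        ]
[ 12  14  13  13 121] [267.84297521 204.7107438 ]
[32 30 13 10 77] [289.8961039  220.76623377]
```

View pics/c9.png

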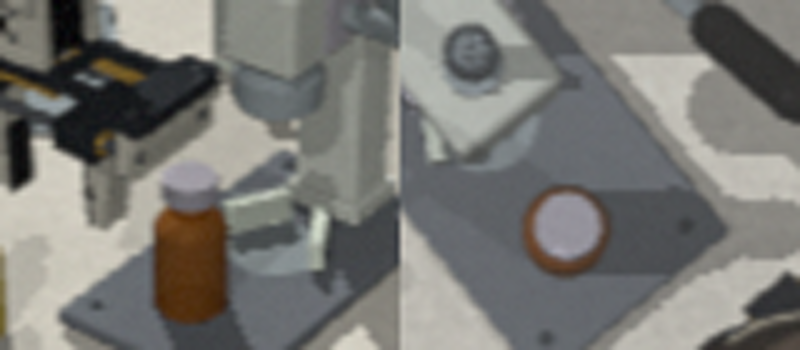

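The picture (10th) shows the bottle upright and capped, moved only about 8 mm, to local (−86,6). A push at that height tips it, so I need a low push with the tool leaning forward. Rows are relative to the measured pose, so a lean picked up at the reach limit should persist. I'll try that along the crimper's azimuth, in free space.

```bash
python3 -m inch '[{"x":0,"y":-1,"z":-1,"yaw":0},{"x":0,"y":-1,"z":-1,"yaw":0},{"x":0,"y":-1,"z":-1,"yaw":0},{"x":0,"y":-1,"z":-1,"yaw":0},{"x":0,"y":-1,"z":-0.5,"yaw":0}]' -1 >/dev/null; python3 -m inch '[{"x":0,"y":-1,"z":0,"yaw":0},{"x":0,"y":-1,"z":0,"yaw":0},{"x":0,"y":-1,"z":0,"yaw":0},{"x":0,"y":-1,"z":0,"yaw":0},{"x":0,"y":-1,"z":0,"yaw":0}]' >/dev/null;python3 -m inch '[{"x":1,"y":-1,"z":0,"yaw":0},{"x":1,"y":-1,"z":0,"yaw":0},{"x":1,"y":-1,"z":0,"yaw":0},{"x":1,"y":-1,"z":0,"yaw":0},{"x":1,"y":0,"z":0,"yaw":0}]'; python3 -m inch '[{"x":1,"y":0,"z":0,"yaw":0},{"x":1,"y":0,"z":0,"yaw":0},{"x":1,"y":0,"z":0,"yaw":0},{"x":1,"y":0,"z":0,"yaw":0},{"x":1,"y":0,"z":0,"yaw":0}]'; python3 -c "
from h import *
go(l=(322,357));print(r.get_state()['joints'])"
```

```text
time_s: 15.62
tcp_pos: [0.3027, 0.263, 0.2589]
eef_rot: [-179.5, -1.5, 38.7]
contact_force: [-0.4, 1.2, 0.9]
gripper_width: 0.0005
time_s: 16.03
tcp_pos: [0.4019, 0.3464, 0.2535]
eef_rot: [-179.6, -0.9, 39.1]
contact_force: [-0.2, -0.3, 0.5]
gripper_width: 0.0002
t 16.03 tcp [0.4019 0.3464 0.2535] rpy [-179.61   -0.94   39.1 ] loc [ 27.1 374.2] w 0.0002 F [-0.2 -0.3  0.5]
x 11.79 y 0.73 
[ 6.19463601e+01  4.88329506e+00 -1.47817830e+01  1.22797898e-03
 -6.93157719e+01  6.71546036e+01]
```

```bash
python3 -m inch '[{"x":1,"y":0.8,"z":0,"yaw":0},{"x":1,"y":0.8,"z":0,"yaw":0},{"x":1,"y":0.8,"z":0,"yaw":0},{"x":1,"y":0.8,"z":0,"yaw":0},{"x":1,"y":0.8,"z":0,"yaw":0}]' >/dev/null; python3 -m inch '[{"x":1,"y":0.9,"z":0,"yaw":0},{"x":1,"y":0.9,"z":0,"yaw":0},{"x":1,"y":0.9,"z":0,"yaw":0},{"x":1,"y":0.8,"z":0,"yaw":0},{"x":1,"y":0,"z":0,"yaw":0}]'; python3 -m inch '[{"x":1,"y":0,"z":0,"yaw":0},{"x":1,"y":0,"z":0,"yaw":0},{"x":1,"y":0,"z":0,"yaw":0},{"x":1,"y":0,"z":0,"yaw":0},{"x":1,"y":0,"z":0,"yaw":0}]'; python3 -c "
from h import *
go();print(r.get_state()['joints'])"
```

```text
time_s: 16.87
tcp_pos: [0.7268, 0.3575, 0.2307]
eef_rot: [-179.6, 0.4, 39.3]
contact_force: [0.3, 0.6, 1.3]
gripper_width: 0.0005
time_s: 17.28
tcp_pos: [0.829, 0.4355, 0.2148]
eef_rot: [-179.5, 1.2, 39.0]
contact_force: [1.0, 0.8, 0.8]
gripper_width: 0.0003
t 17.28 tcp [0.829  0.4355 0.2148] rpy [-179.51    1.18   39.04] loc [415.5 175.4] w 0.0003 F [1.  0.8 0.8]

[ 39.32390213  50.17836434  52.77595067  -0.4923992  -93.77021311
  89.68391082]
```

```bash
for i in 1 2 ; do :; done; python3 -m inch '[{"x":1,"y":0,"z":-0.2,"yaw":0},{"x":1,"y":0,"z":0,"yaw":0},{"x":1,"y":0,"z":0,"yaw":0},{"x":1,"y":0,"z":0,"yaw":0},{"x":1,"y":0,"z":0,"yaw":0}]'; python3 -c "
from h import *
go();print(r.get_state()['joints'])";python3 -m inch '[{"x":1,"y":0,"z":0,"yaw":0},{"x":1,"y":0,"z":0,"yaw":0},{"x":1,"y":0,"z":0,"yaw":0}]'; python3 -c "
from h import *
go();print(r.get_state()['joints'])"
```

```text
time_s: 17.7
tcp_pos: [0.8786, 0.4855, 0.1571]
eef_rot: [179.7, 1.2, 39.0]
contact_force: [-0.1, 0.5, -1.6]
gripper_width: 0.0004
t 17.7 tcp [0.8786 0.4855 0.1571] rpy [179.66   1.17  38.98] loc [485.4 183.1] w 0.0004 F [-0.1  0.5 -1.6]

[ 40.06470326  62.73470493  71.45912152   0.32417191 -99.89925369
  88.97453009]
time_s: 17.95
tcp_pos: [0.8968, 0.5112, 0.1334]
eef_rot: [178.9, -1.7, 39.0]
contact_force: [-0.5, -0.7, -0.3]
gripper_width: 0.0007
t 17.95 tcp [0.8968 0.5112 0.1334] rpy [178.87  -1.66  39.04] loc [515.7 191.7] w 0.0007 F [-0.5 -0.7 -0.3]

[ 40.84108899  64.36216567  71.65875382   1.18590267 -95.67099409
  88.3183525 ]
```

It works: joint 3 is at its limit and the tool is starting to lean tips-forward (pitch going negative). Continuing.

```bash
python3 -m inch '[{"x":1,"y":0,"z":-0.5,"yaw":0},{"x":1,"y":0,"z":-0.5,"yaw":0},{"x":1,"y":0,"z":-0.5,"yaw":0},{"x":1,"y":0,"z":-0.5,"yaw":0},{"x":1,"y":0,"z":-0.5,"yaw":0}]'; python3 -m inch '[{"x":1,"y":0,"z":-0.5,"yaw":0},{"x":1,"y":0,"z":-0.5,"yaw":0},{"x":1,"y":0,"z":-0.5,"yaw":0},{"x":1,"y":0,"z":-0.5,"yaw":0},{"x":1,"y":0,"z":-0.5,"yaw":0}]'; python3 -c "
from h import *
go();print(r.get_state()['joints'])"
```

```text
time_s: 18.37
tcp_pos: [0.9123, 0.5457, 0.1778]
eef_rot: [177.4, -7.9, 39.3]
contact_force: [0.0, 0.2, -0.3]
gripper_width: 0.0004
time_s: 18.78
tcp_pos: [0.9228, 0.576, 0.2405]
eef_rot: [175.9, -14.5, 39.7]
contact_force: [-0.4, 0.2, 0.2]
gripper_width: 0.0006
t 18.78 tcp [0.9228 0.576  0.2405] rpy [175.87 -14.52  39.65] loc [576.6 225.8] w 0.0006 F [-0.4  0.2  0.2]

[ 43.9755832   59.67513805  71.65916761   5.20253027 -87.81915397
  85.59924295]
```

```bash
python3 -m inch '[{"x":1,"y":0.4,"z":-0.5,"yaw":0},{"x":1,"y":0.4,"z":-0.5,"yaw":0},{"x":1,"y":0.4,"z":-0.5,"yaw":0},{"x":1,"y":0.4,"z":-0.5,"yaw":0},{"x":1,"y":0.4,"z":-0.5,"yaw":0}]'; python3 -m inch '[{"x":1,"y":0.4,"z":-0.5,"yaw":0},{"x":1,"y":0.4,"z":-0.5,"yaw":0},{"x":1,"y":0.4,"z":-0.5,"yaw":0}]'; python3 -c "
from h import *
go();print(r.get_state()['joints'])"
```

```text
time_s: 19.2
tcp_pos: [0.9545, 0.5606, 0.3061]
eef_rot: [174.2, -20.8, 40.3]
contact_force: [-0.1, 0.5, 0.3]
gripper_width: 0.0008
time_s: 19.45
tcp_pos: [0.9712, 0.5472, 0.3495]
eef_rot: [173.0, -24.4, 40.7]
contact_force: [-0.7, -0.0, 0.1]
gripper_width: 0.0005
t 19.45 tcp [0.9712 0.5472 0.3495] rpy [172.98 -24.43  40.67] loc [596.3 173.1] w 0.0005 F [-0.7 -0.   0.1]

[ 41.88771386  55.01300784  71.65362366   7.59201656 -82.41540654
  87.87707658]
```

The tool now leans 24° forward. I add a helper for the tilted tool axes and return at height.

```bash
cat >> h.py <<'E'
from scipy.spatial.transform import Rotation as Ro
def g3(l,z):
    s=r.get_state();p=np.array(s['tcp_pos']);R=Ro.from_euler('xyz',s['eef_rot'],degrees=True).as_matrix()
    L=np.eye(3);L[:2,:2]=RC
    tz=L.T@R[:,2];lp=RC.T@(p[:2]-O)*1000
    print('t',round(s['time_s'],2),'loc',lp.round(1),'z',round(p[2],4),'rpy',np.round(s['eef_rot'],1),'toolz loc',tz.round(3),'w',round(s['gripper_width'],4),'F',np.round(L.T@s['contact_force'],1))
    d=L@np.array([(l[0]-lp[0])/1000,(l[1]-lp[1])/1000,z-p[2]])
    print('units',(R.T@d/.025).round(2),'per25mm x',(R.T@L[:,0]).round(2),'y',(R.T@L[:,1]).round(2),'z',(R.T@L[:,2]).round(2))
E
python3 -c "
from h import *
g3((-170,180),.25)"
```

```text
t 19.45 loc [596.3 173.1] z 0.3495 rpy [173.  -24.4  40.7] toolz loc [ 0.414 -0.11  -0.904] w 0.0005 F [-0.5  0.4  0.1]
units [-29.53  -0.11  -9.13] per25mm x [ 0.91 -0.02  0.41] y [ 0.03 -0.99 -0.11] z [ 0.41  0.11 -0.9 ]
```

```bash
A='x'; python3 -m inch '[{"x":-1,"y":0,"z":-0.35,"yaw":0},{"x":-1,"y":0,"z":-0.35,"yaw":0},{"x":-1,"y":0,"z":-0.35,"yaw":0},{"x":-1,"y":0,"z":-0.35,"yaw":0},{"x":-1,"y":0,"z":-0.35,"yaw":0}]'>/dev/null; python3 -m inch '[{"x":-1,"y":0,"z":-0.35,"yaw":0},{"x":-1,"y":0,"z":-0.35,"yaw":0},{"x":-1,"y":0,"z":-0.35,"yaw":0},{"x":-1,"y":0,"z":-0.35,"yaw":0},{"x":-1,"y":0,"z":-0.35,"yaw":0}]';python3 -m inch '[{"x":-1,"y":0,"z":-0.35,"yaw":0},{"x":-1,"y":0,"z":-0.35,"yaw":0},{"x":-1,"y":0,"z":-0.35,"yaw":0},{"x":-1,"y":0,"z":-0.35,"yaw":0},{"x":-1,"y":0,"z":-0.35,"yaw":0}]' -0.545; python3 -c "
from h import *
g3((-170,180),.25)"
```

```text
time_s: 20.28
tcp_pos: [0.77, 0.3797, 0.326]
eef_rot: [172.7, -25.4, 40.6]
contact_force: [0.2, -0.1, 0.2]
gripper_width: 0.0003
time_s: 20.7
tcp_pos: [0.6621, 0.2921, 0.3165]
eef_rot: [172.6, -26.1, 40.7]
contact_force: [-0.2, -0.0, 0.4]
gripper_width: 0.0197
t 20.7 loc [195.6 168.6] z 0.3165 rpy [172.6 -26.1  40.7] toolz loc [ 0.44  -0.115 -0.891] w 0.0197 F [-0.2  0.1  0.4]
units [-14.28  -0.38  -4.11] per25mm x [ 0.9  -0.03  0.44] y [ 0.03 -0.99 -0.12] z [ 0.44  0.12 -0.89]
```

```bash
python3 -m inch '[{"x":-1,"y":0,"z":-0.4,"yaw":0},{"x":-1,"y":0,"z":-0.4,"yaw":0},{"x":-1,"y":0,"z":-0.4,"yaw":0},{"x":-1,"y":0,"z":-0.4,"yaw":0},{"x":-1,"y":0,"z":-0.4,"yaw":0}]'>/dev/null; python3 -m inch '[{"x":-1,"y":0,"z":-0.4,"yaw":0},{"x":-1,"y":0,"z":-0.4,"yaw":0},{"x":-1,"y":0,"z":-0.4,"yaw":0},{"x":-1,"y":0,"z":-0.4,"yaw":0},{"x":-1,"y":0.5,"z":-0.3,"yaw":0}]'>/dev/null;python3 -m inch '[{"x":-1,"y":1,"z":-0.1,"yaw":0},{"x":-1,"y":1,"z":-0.1,"yaw":0},{"x":-1,"y":1,"z":-0.1,"yaw":0},{"x":-1,"y":1,"z":-0.1,"yaw":0},{"x":0,"y":1,"z":0,"yaw":0}]'; python3 -c "
from h import *
g3((-165,6),.15)"
```

```text
time_s: 21.95
tcp_pos: [0.4482, -0.0493, 0.2846]
eef_rot: [172.0, -28.7, 41.8]
contact_force: [0.2, 1.3, 0.2]
gripper_width: 0.02
t 21.95 loc [-185.3   37.3] z 0.2846 rpy [172.  -28.7  41.8] toolz loc [ 0.483 -0.116 -0.868] w 0.02 F [0.9 0.9 0.2]
units [-1.93  0.57  5.21] per25mm x [ 0.88 -0.02  0.48] y [ 0.04 -0.99 -0.12] z [ 0.48  0.12 -0.87]
```

```bash
python3 -m inch '[{"x":0,"y":0.3,"z":1,"yaw":1},{"x":0,"y":0.3,"z":1,"yaw":1},{"x":-0.5,"y":0,"z":0.5,"yaw":1},{"x":-0.5,"y":0,"z":0,"yaw":1},{"x":0,"y":0,"z":0,"yaw":0}]' -0.32; python3 -c "
from h import *
g3((-130,4),.12)
g3((-128,4),.04)"
```

```text
time_s: 22.37
tcp_pos: [0.4723, -0.0695, 0.2253]
eef_rot: [-179.2, -30.8, 22.2]
contact_force: [-0.2, 0.2, -0.5]
gripper_width: 0.0298
t 22.37 loc [-179.2    6.4] z 0.2253 rpy [-179.2  -30.8   22.2] toolz loc [ 0.494 -0.134 -0.859] w 0.0298 F [-0.   0.3 -0.5]
units [-0.51 -0.41  4.61] per25mm x [ 0.82 -0.28  0.49] y [-0.25 -0.96 -0.13] z [ 0.51 -0.01 -0.86]
t 22.37 loc [-179.2    6.4] z 0.2253 rpy [-179.2  -30.8   22.2] toolz loc [ 0.494 -0.134 -0.859] w 0.0298 F [-0.   0.3 -0.5]
units [-2.08 -0.4   7.39] per25mm x [ 0.82 -0.28  0.49] y [-0.25 -0.96 -0.13] z [ 0.51 -0.01 -0.86]
```

```bash
python3 -m inch '[{"x":-0.3,"y":-0.05,"z":1,"yaw":0},{"x":-0.3,"y":-0.05,"z":1,"yaw":0},{"x":-0.3,"y":-0.05,"z":1,"yaw":0},{"x":-0.3,"y":-0.05,"z":1,"yaw":0},{"x":-0.3,"y":-0.05,"z":0.8,"yaw":0}]'; python3 -c "
from h import *
g3((-128,4),.04)"
```

```text
time_s: 22.78
tcp_pos: [0.505, -0.0526, 0.113]
eef_rot: [179.6, -32.2, 23.2]
contact_force: [0.3, 1.1, -0.4]
gripper_width: 0.0295
t 22.78 loc [-143.2   -1. ] z 0.113 rpy [179.6 -32.2  23.2] toolz loc [ 0.511 -0.15  -0.846] w 0.0295 F [ 1.   0.7 -0.4]
units [-1.11 -0.38  2.75] per25mm x [ 0.81 -0.27  0.51] y [-0.23 -0.96 -0.15] z [ 0.53  0.01 -0.85]
```

```bash
python3 -m inch '[{"x":-0.6,"y":-0.1,"z":0.8,"yaw":0},{"x":-0.4,"y":-0.1,"z":0.8,"yaw":0},{"x":-0.2,"y":-0.1,"z":0.7,"yaw":0},{"x":-0.1,"y":-0.1,"z":0.4,"yaw":0},{"x":0,"y":0,"z":0,"yaw":0}]'
python3 - <<'E'
from h import *
g3((-118,4),.04)
snap('side','s10');snap('top','t10')
a=cv2.imread('pics/s10.png')[165:245,185:285];b=cv2.imread('pics/t10.png')[160:240,215:315]
cv2.imwrite('pics/c10.png',cv2.resize(np.hstack([a,b]),None,fx=4,fy=4,interpolation=cv2.INTER_CUBIC))
E
```

```text
time_s: 23.2
tcp_pos: [0.516, -0.0392, 0.0392]
eef_rot: [178.7, -32.7, 24.3]
contact_force: [0.9, -0.3, 1.4]
gripper_width: 0.0296
t 23.2 loc [-126.2    2.5] z 0.0392 rpy [178.7 -32.7  24.3] toolz loc [ 0.518 -0.157 -0.841] w 0.0296 F [ 0.5 -0.8  1.4]
units [ 0.27 -0.14  0.13] per25mm x [ 0.81 -0.26  0.52] y [-0.21 -0.96 -0.16] z [ 0.54  0.02 -0.84]
```

View pics/c10.png

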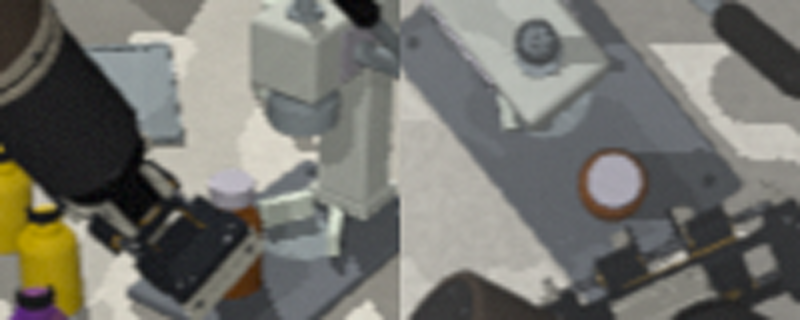

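```bash
cat >> h.py <<'E'
def capxy(tag):
    g=cv2.cvtColor(cv2.imread(f'pics/{tag}.png'),cv2.COLOR_BGR2HSV)[155:225,235:295]
    m=((g[...,1]<40)&(g[...,2]>150)&(g[...,0]>110)).astype(np.uint8);n,l,st,c=cv2.connectedComponentsWithStats(m)
    for k in range(1,n):
        if st[k,4]>40:
            u=c[k]+[235,155];w=world('top',tag,*u,.118);print('cap',st[k],u.round(1),'loc',(RC.T@(w[:2]-O)*1000).round(1))
E
python3 - <<'E'
from h import *
capxy('t9');capxy('t10')
s=r.get_state();p=np.array(s['tcp_pos']);R=Ro.from_euler('xyz',s['eef_rot'],degrees=True).as_matrix()
print('tcp',(proj('top',p)-[215,160]+.4)*4+[400,0])
for c in('top','side'):
  D=np.load(f'pics/{c[0]}10.npy');i=r.camera_info(c);K=np.array(i['mtx']);T=np.array(i['pose'])
  v,u=np.mgrid[:384,:512];q=np.stack([(u-K[0,2])/K[0,0]*D,(v-K[1,2])/K[1,1]*D,D],-1)@T[:3,:3].T+T[:3,3]
  l=((q[D>0]-p)@R)*1000
  for a,b in((-130,-70),(-70,-40),(-40,-5),(-5,15)):
    k=l[(l[:,2]>a)&(l[:,2]<b)&(abs(l[:,0])<45)&(abs(l[:,1])<110)]
    if len(k):print(c,a,b,len(k),np.percentile(k,[2,50,98],axis=0).round().tolist())
E
```

```text
cap [ 28  44  11  12 104] [268.  204.9] loc [-89.4   8.1]
cap [ 27  44  13  12 123] [267.9 204.7] loc [-88.6   8. ]
tcp [648.77916562 223.46409189]
top -130 -70 1114 [[-30.0, -85.0, -128.0], [26.0, 30.0, -114.0], [42.0, 93.0, -84.0]]
top -70 -40 17 [[-5.0, -18.0, -58.0], [11.0, 15.0, -51.0], [17.0, 23.0, -41.0]]
top -40 -5 90 [[8.0, -34.0, -34.0], [15.0, -15.0, -25.0], [44.0, 28.0, -10.0]]
top -5 15 77 [[-42.0, -71.0, -1.0], [-24.0, -48.0, 12.0], [21.0, 47.0, 15.0]]
side -130 -70 822 [[-40.0, -80.0, -126.0], [-7.0, 49.0, -109.0], [35.0, 97.0, -78.0]]
side -70 -40 13 [[-45.0, -102.0, -67.0], [-5.0, -20.0, -63.0], [9.0, -17.0, -59.0]]
side -5 15 81 [[-44.0, -63.0, 1.0], [-36.0, -22.0, 9.0], [26.0, 36.0, 15.0]]
```

The picture (11th) shows the tool leaning clear of the yellow bottles at (45,240), (10,200), and the capped bottle at top crop (613,183). Starting the low push along local +x.

```bash
python3 -m inch '[{"x":0.16,"y":-0.15,"z":0.1,"yaw":0},{"x":0.2,"y":-0.16,"z":0.13,"yaw":0},{"x":0.2,"y":-0.06,"z":0.13,"yaw":0},{"x":0.2,"y":-0.06,"z":0.13,"yaw":0},{"x":0.2,"y":-0.06,"z":0.13,"yaw":0}]'
python3 - <<'E'
from h import *
g3((-26,0),.039)
snap('top','t11');snap('side','s11');capxy('t11');amber('s11')
E
```

```text
time_s: 23.72
tcp_pos: [0.5349, -0.0165, 0.0455]
eef_rot: [178.5, -32.9, 24.8]
contact_force: [-1.7, -0.2, 0.2]
gripper_width: 0.0298
t 23.72 loc [-97.3   8.3] z 0.0455 rpy [178.5 -32.9  24.8] toolz loc [ 0.521 -0.157 -0.839] w 0.0298 F [-1.4  0.9  0.2]
units [ 2.25 -0.42  1.76] per25mm x [ 0.81 -0.26  0.52] y [-0.2  -0.97 -0.16] z [ 0.54  0.02 -0.84]
cap [ 25  38  13  12 119] [266.2 198.6] loc [-72.2   1. ]
224 253 253 253.0
227 250 251 250.5
230 248 252 250.0
233 245 252 248.5
236 243 249 246.0
```

```bash
python3 -m inch '[{"x":0.2,"y":0,"z":0.18,"yaw":-0.6},{"x":0.2,"y":0,"z":0.18,"yaw":-0.6},{"x":0.2,"y":0,"z":0.18,"yaw":-0.6},{"x":0.2,"y":0,"z":0.18,"yaw":-0.6},{"x":0.2,"y":0,"z":0.16,"yaw":-0.6}]'
python3 - <<'E'
from h import *
g3((-29,0),.039)
snap('top','t12');snap('side','s12');capxy('t12');amber('s12')
E
```

```text
time_s: 24.23
tcp_pos: [0.5621, -0.0015, 0.0448]
eef_rot: [170.4, -31.9, 39.9]
contact_force: [-2.2, -0.9, 0.9]
gripper_width: 0.0298
t 24.23 loc [-66.6   2.9] z 0.0448 rpy [170.4 -31.9  39.9] toolz loc [ 0.525 -0.157 -0.837] w 0.0298 F [-2.3  0.7  0.9]
units [ 1.15 -0.02  1.  ] per25mm x [ 0.85 -0.07  0.52] y [ 0.02 -0.99 -0.16] z [ 0.53  0.14 -0.84]
cap [17 34 12  9 86] [257.7 192.4] loc [-43.5   8.9]
223 258 258 258.0
226 256 258 257.0
229 246 257 251.5
232 249 255 252.0
```

```bash
python3 -m inch '[{"x":0.2,"y":0,"z":0.18,"yaw":0},{"x":0.2,"y":0,"z":0.18,"yaw":0},{"x":0.18,"y":0,"z":0.16,"yaw":0}]'; python3 -m inch '[{"x":0.15,"y":0,"z":0.13,"yaw":0},{"x":0.12,"y":0,"z":0.1,"yaw":0}]'
python3 - <<'E'
from h import *
g3((-29,0),.042)
E
```

```text
time_s: 24.58
tcp_pos: [0.5777, 0.009, 0.0426]
eef_rot: [170.6, -32.0, 39.6]
contact_force: [-1.5, -1.3, 0.2]
gripper_width: 0.0299
time_s: 24.75
tcp_pos: [0.5859, 0.0144, 0.0413]
eef_rot: [170.6, -32.0, 39.5]
contact_force: [-2.6, -0.8, 2.4]
gripper_width: 0.0295
t 24.75 loc [-38.1   0.3] z 0.0413 rpy [170.6 -32.   39.5] toolz loc [ 0.525 -0.157 -0.836] w 0.0295 F [-2.5  1.   2.4]
units [ 0.32 -0.01  0.17] per25mm x [ 0.85 -0.08  0.53] y [ 0.01 -0.99 -0.16] z [ 0.53  0.14 -0.84]
```

```bash
python3 -m inch '[{"x":0.12,"y":0,"z":0.06,"yaw":0},{"x":0.12,"y":0,"z":0.06,"yaw":0}]'; python3 -m inch '[{"x":0.1,"y":0,"z":0.05,"yaw":0}]'; python3 -m inch '[{"x":0.1,"y":0,"z":0.05,"yaw":0}]';python3 - <<'E'
from h import *
g3((-26,0),.042)
E
```

```text
time_s: 24.92
tcp_pos: [0.5919, 0.0188, 0.0416]
eef_rot: [170.7, -32.0, 39.5]
contact_force: [-1.8, 0.2, -0.5]
gripper_width: 0.0301
time_s: 25.0
tcp_pos: [0.5944, 0.0207, 0.0417]
eef_rot: [170.7, -32.0, 39.5]
contact_force: [-1.8, -1.2, 0.1]
gripper_width: 0.0298
time_s: 25.08
tcp_pos: [0.5968, 0.0226, 0.0418]
eef_rot: [170.7, -32.0, 39.5]
contact_force: [-0.9, -1.4, 1.0]
gripper_width: 0.0298
t 25.08 loc [-24.5  -0.1] z 0.0418 rpy [170.7 -32.   39.5] toolz loc [ 0.524 -0.156 -0.837] w 0.0298 F [-1.6 -0.5  1. ]
units [-0.05  0.   -0.04] per25mm x [ 0.85 -0.08  0.52] y [ 0.01 -0.99 -0.16] z [ 0.53  0.14 -0.84]
```

```bash
python3 - <<'E'
from h import *
snap('side','s13');amber('s13')
for x,y in((-89,8),(-10,0),(-5,0),(0,0)):
  w=O+RC@np.array([x,y])/1000;print(x,proj('side',[*w,.016]),proj('side',[*w,.05]))
E
python3 -m inch '[{"x":0.08,"y":0,"z":0.05,"yaw":0}]'; python3 -m inch '[{"x":0.08,"y":0,"z":0.05,"yaw":0}]';python3 -m inch '[{"x":0.08,"y":0,"z":0.05,"yaw":0}]'
```

```text
220 253 265 259.0
223 253 265 259.0
226 255 264 259.5
-89 [242.43941653 234.602796  ] [242.43313667 226.36536915]
-10 [258.03721875 224.92496871] [258.21092166 216.86092254]
-5 [258.87246998 224.28462439] [259.05536623 216.23226064]
0 [259.70382988 223.64726336] [259.89583153 215.60656118]
time_s: 25.22
tcp_pos: [0.5986, 0.0242, 0.0417]
eef_rot: [170.7, -31.9, 39.5]
contact_force: [-8.5, -3.3, 5.3]
gripper_width: 0.0293
time_s: 25.3
tcp_pos: [0.599, 0.025, 0.0409]
eef_rot: [170.8, -31.8, 39.4]
contact_force: [-13.9, -11.9, 13.1]
gripper_width: 0.03
time_s: 25.38
tcp_pos: [0.5989, 0.0251, 0.0402]
eef_rot: [170.9, -31.7, 39.3]
contact_force: [-15.7, -13.8, 15.2]
gripper_width: 0.0301
```

Force rose sharply and symmetrically (21 N, along −x), so the bottle seems to be against the bars. Backing off and checking position.

```bash
python3 -m inch '[{"x":-0.2,"y":0,"z":-0.12,"yaw":0},{"x":-0.4,"y":0,"z":-0.25,"yaw":0},{"x":-1,"y":0,"z":-0.6,"yaw":0},{"x":-1,"y":0,"z":-0.6,"yaw":0},{"x":-1,"y":0,"z":-0.8,"yaw":0}]'; python3 -m inch '[{"x":-0.6,"y":0.5,"z":-1,"yaw":0},{"x":-0.6,"y":0.5,"z":-1,"yaw":0},{"x":-0.3,"y":0,"z":-1,"yaw":0}]'
python3 - <<'E'
from h import *
g3((-29,0),.042)
snap('side','s14');snap('top','t14');amber('s14')
im=cv2.cvtColor(cv2.imread('pics/s14.png'),cv2.COLOR_BGR2HSV)
D=np.load('pics/s14.npy');i=r.camera_info('side');K=np.array(i['mtx']);T=np.array(i['pose'])
v,u=np.mgrid[:384,:512];q=np.stack([(u-K[0,2])/K[0,0]*D,(v-K[1,2])/K[1,1]*D,D],-1)@T[:3,:3].T+T[:3,3]
m=(im[...,0]<16)&(im[...,1]>150)&(u>245)&(u<275)&(v>200)&(v<235)&(D>0)
P=q[m];L=np.c_[(P[:,:2]-O)@RC*1000,P[:,2]*1000];L=L[(L[:,2]>20)&(L[:,2]<75)]
from scipy.optimize import least_squares
f=least_squares(lambda c:np.hypot(L[:,0]-c[0],L[:,1]-c[1])-26,[0,0],loss='soft_l1',f_scale=2);print('bottle fit',f.x,len(L),np.median(abs(f.fun)))
cv2.imwrite('pics/c14.png',cv2.resize(cv2.imread('pics/s14.png')[165:240,220:320],None,fx=8,fy=8,interpolation=cv2.INTER_CUBIC))
E
```

```text
time_s: 25.8
tcp_pos: [0.5128, -0.0339, 0.0433]
eef_rot: [170.6, -31.8, 39.8]
contact_force: [0.6, -1.7, 1.2]
gripper_width: 0.0294
time_s: 26.05
tcp_pos: [0.4611, -0.0927, 0.0893]
eef_rot: [170.8, -31.7, 39.7]
contact_force: [1.1, -0.5, 0.7]
gripper_width: 0.0299
t 26.05 loc [-202.5   -4.6] z 0.0893 rpy [170.8 -31.7  39.7] toolz loc [ 0.521 -0.153 -0.84 ] w 0.0299 F [ 0.5 -1.1  0.7]
units [ 4.91 -0.93  5.18] per25mm x [ 0.85 -0.07  0.52] y [ 0.01 -0.99 -0.15] z [ 0.53  0.14 -0.84]
207 255 265 260.0
210 254 266 260.0
213 254 266 260.0
216 254 265 259.5
219 254 265 259.5
222 254 265 259.5
225 254 264 259.0
bottle fit [-1.24801225  1.84027985] 162 1.5524403204436084
```

View pics/c14.png

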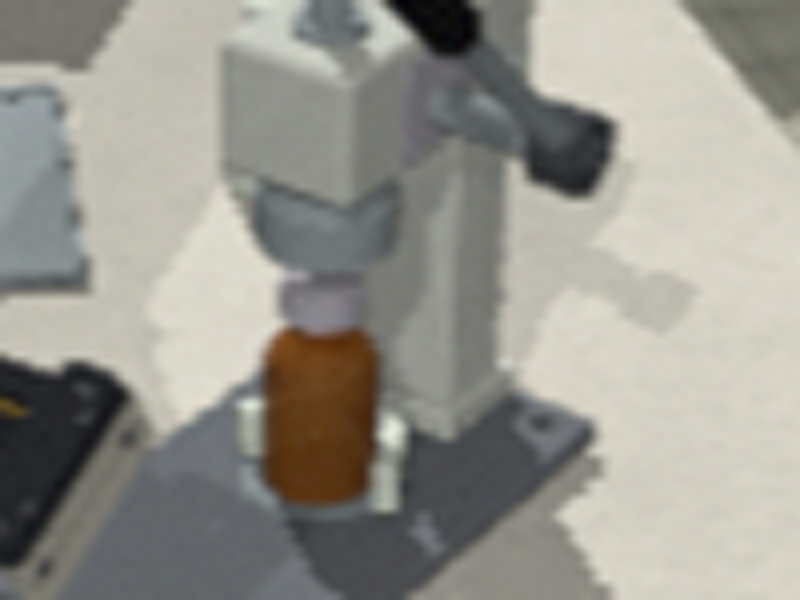

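The last picture (12th) shows the bottle upright with its cap on, between both V bars and centred under the bell (pixel ≈ (260,215)); the circle fit is within about 2 mm of the seat. Now the lever: I'll grip it near its end and carry it through its arc.

```bash
python3 -m inch '[{"x":0.65,"y":0.48,"z":-0.95,"yaw":0},{"x":0.65,"y":0.48,"z":-0.95,"yaw":0},{"x":0.65,"y":0.48,"z":-0.95,"yaw":0},{"x":0.65,"y":0.48,"z":-0.95,"yaw":0},{"x":0.65,"y":0.48,"z":-0.95,"yaw":0}]' 0.4 30 >/dev/null; python3 -m inch '[{"x":0.65,"y":0.48,"z":-0.95,"yaw":0},{"x":0.65,"y":0.48,"z":-0.95,"yaw":0},{"x":0.65,"y":0.48,"z":-0.95,"yaw":0},{"x":0.65,"y":0.48,"z":-0.95,"yaw":0},{"x":0.65,"y":0.48,"z":-0.95,"yaw":0}]';python3 - <<'E'
from h import *
g3((-147,-90),.40)
# refine lever grip end location from top depth
snap('top','t15')
D=np.load('pics/t0.npy');i=r.camera_info('top');K=np.array(i['mtx']);T=np.array(i['pose'])
v,u=np.mgrid[:384,:512];q=np.stack([(u-K[0,2])/K[0,0]*D,(v-K[1,2])/K[1,1]*D,D],-1)@T[:3,:3].T+T[:3,3]
im=cv2.cvtColor(cv2.imread('pics/t0.png'),cv2.COLOR_BGR2HSV)
m=(im[...,2]<70)&(u>290)&(u<325)&(v>155)&(v<190)&(q[...,2]>.25)
P=q[m];L=np.c_[(P[:,:2]-O)@RC*1000,P[:,2]*1000]
print(len(L),L.min(0),L.max(0),np.median(L[:,1]))
E
```

```text
time_s: 26.98
tcp_pos: [0.5153, -0.1517, 0.4025]
eef_rot: [170.8, -31.8, 39.5]
contact_force: [-0.2, -0.5, 0.4]
gripper_width: 0.0615
t 26.98 loc [-197.4  -84.6] z 0.4025 rpy [170.8 -31.8  39.5] toolz loc [ 0.522 -0.155 -0.839] w 0.0615 F [-0.5 -0.2  0.4]
units [1.66 0.05 1.17] per25mm x [ 0.85 -0.07  0.52] y [ 0.01 -0.99 -0.16] z [ 0.53  0.14 -0.84]
286 [-142.87324838 -109.82391336  301.61942714] [ -54.78972616   78.09461817 1367.29834619] -96.7914598999914
```

```bash
python3 -m inch '[{"x":0.83,"y":0.03,"z":0.5,"yaw":0},{"x":0.83,"y":0.03,"z":0.6,"yaw":0},{"x":0,"y":0,"z":0.7,"yaw":0},{"x":0,"y":0,"z":0.7,"yaw":0},{"x":0,"y":0,"z":0,"yaw":0}]';python3 - <<'E'
from h import *
g3((-100.5,-102),.324)
E
```

```text
time_s: 27.45
tcp_pos: [0.5862, -0.1176, 0.3859]
eef_rot: [169.6, -32.6, 40.0]
contact_force: [-0.4, 0.2, -1.8]
gripper_width: 0.0613
t 27.45 loc [-120.8 -102.6] z 0.3859 rpy [169.6 -32.6  40. ] toolz loc [ 0.533 -0.17  -0.829] w 0.0613 F [-0.2  0.4 -1.8]
units [-0.65 -0.46  2.48] per25mm x [ 0.84 -0.08  0.53] y [ 0.02 -0.99 -0.17] z [ 0.54  0.15 -0.83]
```

```bash
python3 -m inch '[{"x":-0.25,"y":-0.2,"z":0.7,"yaw":0},{"x":-0.2,"y":-0.15,"z":0.7,"yaw":0},{"x":-0.2,"y":-0.1,"z":0.7,"yaw":0},{"x":0,"y":0,"z":0.35,"yaw":0}]';python3 -m inch '[{"x":0,"y":0,"z":0,"yaw":0},{"x":0,"y":0,"z":0,"yaw":0},{"x":0,"y":0,"z":0,"yaw":0},{"x":0,"y":0,"z":0,"yaw":0},{"x":0,"y":0,"z":0,"yaw":0}]' -1 30;python3 - <<'E'
from h import *
g3((-100.5,-102),.324)
E
```

```text
time_s: 27.78
tcp_pos: [0.6039, -0.1031, 0.3251]
eef_rot: [169.4, -32.8, 40.3]
contact_force: [-0.3, 1.4, 0.0]
gripper_width: 0.0613
time_s: 28.2
tcp_pos: [0.6051, -0.103, 0.3269]
eef_rot: [169.3, -32.8, 40.3]
contact_force: [-0.1, 0.5, 0.1]
gripper_width: 0.0335
t 28.2 loc [ -96.9 -103.1] z 0.3269 rpy [169.3 -32.8  40.3] toolz loc [ 0.537 -0.172 -0.826] w 0.0335 F [0.2 0.4 0.1]
units [-0.18 -0.05  0.01] per25mm x [ 0.84 -0.08  0.54] y [ 0.02 -0.98 -0.17] z [ 0.54  0.16 -0.83]
```

```bash
python3 -m inch '[{"x":0,"y":0,"z":0,"yaw":0},{"x":0,"y":0,"z":0,"yaw":0},{"x":0,"y":0,"z":0,"yaw":0}]';python3 - <<'E'
from h import *
g3((-100.5,-102),.324)
E
```

```text
time_s: 28.45
tcp_pos: [0.6053, -0.1032, 0.3278]
eef_rot: [169.3, -32.9, 40.4]
contact_force: [3.2, 0.4, -3.4]
gripper_width: 0.0262
t 28.45 loc [ -96.9 -103.4] z 0.3278 rpy [169.3 -32.9  40.4] toolz loc [ 0.538 -0.173 -0.825] w 0.0262 F [ 2.8 -1.7 -3.4]
units [-0.2  -0.07  0.04] per25mm x [ 0.84 -0.08  0.54] y [ 0.02 -0.98 -0.17] z [ 0.54  0.16 -0.83]
```

```bash
python3 -m inch '[{"x":-0.44,"y":-0.03,"z":0.13,"yaw":0},{"x":-0.44,"y":-0.03,"z":0.13,"yaw":0},{"x":-0.44,"y":-0.03,"z":0.13,"yaw":0},{"x":-0.41,"y":-0.05,"z":0.21,"yaw":0},{"x":-0.41,"y":-0.05,"z":0.21,"yaw":0}]';cat >> h.py <<'E'
def lev():
    s=r.get_state();p=np.array(s['tcp_pos']);R=Ro.from_euler('xyz',s['eef_rot'],degrees=True).as_matrix()
    G=p-.024*R[:,2];l=RC.T@(G[:2]-O)*1000;z=G[2]*1000
    print('G',l.round(1),round(z,1),'rho',np.hypot(28-l[0],z-203).round(1),'phi',np.degrees(np.arctan2(z-203,28-l[0])).round(1))
E
python3 - <<'E'
from h import *
g3((-100.5,-102),.324);lev()
E
```

```text
time_s: 28.87
tcp_pos: [0.5836, -0.121, 0.2915]
eef_rot: [168.7, -33.9, 40.8]
contact_force: [-5.0, 3.4, 8.6]
gripper_width: 0.0262
t 28.87 loc [-125.  -103.5] z 0.2915 rpy [168.7 -33.9  40.8] toolz loc [ 0.553 -0.178 -0.814] w 0.0262 F [-1.8  5.8  8.6]
units [ 1.54  0.08 -0.53] per25mm x [ 0.83 -0.08  0.55] y [ 0.03 -0.98 -0.18] z [ 0.56  0.16 -0.81]
G [-138.3  -99.3] 311.0 rho 198.3 phi 33.0
```

Following well: φ is 33° and the radius is holding. Continuing down.

```bash
python3 -m inch '[{"x":-0.41,"y":-0.05,"z":0.21,"yaw":0},{"x":-0.37,"y":-0.06,"z":0.28,"yaw":0},{"x":-0.37,"y":-0.06,"z":0.28,"yaw":0},{"x":-0.37,"y":-0.06,"z":0.28,"yaw":0},{"x":-0.31,"y":-0.07,"z":0.34,"yaw":0}]';python3 - <<'E'
from h import *
g3((-100.5,-102),.324);lev()
E
python3 -m inch '[{"x":-0.31,"y":-0.07,"z":0.34,"yaw":0},{"x":-0.31,"y":-0.07,"z":0.34,"yaw":0},{"x":-0.25,"y":-0.08,"z":0.39,"yaw":0},{"x":-0.25,"y":-0.08,"z":0.39,"yaw":0},{"x":-0.25,"y":-0.08,"z":0.39,"yaw":0}]';python3 - <<'E'
from h import *
g3((-100.5,-102),.324);lev()
E
```

```text
time_s: 29.28
tcp_pos: [0.5678, -0.1335, 0.2448]
eef_rot: [168.0, -34.3, 41.5]
contact_force: [-15.6, -6.5, 12.5]
gripper_width: 0.0256
t 29.28 loc [-145.1 -103.4] z 0.2448 rpy [168.  -34.3  41.5] toolz loc [ 0.56  -0.183 -0.808] w 0.0256 F [-16.2   4.7  12.5]
units [ 3.26  0.36 -1.57] per25mm x [ 0.83 -0.07  0.56] y [ 0.04 -0.98 -0.18] z [ 0.56  0.17 -0.81]
G [-158.6  -99. ] 264.2 rho 196.3 phi 18.2
time_s: 29.7
tcp_pos: [0.5618, -0.1382, 0.1905]
eef_rot: [167.5, -34.2, 42.0]
contact_force: [-5.2, 1.8, 8.9]
gripper_width: 0.025
t 29.7 loc [-152.8 -103.3] z 0.1905 rpy [167.5 -34.2  42. ] toolz loc [ 0.56  -0.187 -0.807] w 0.025 F [-2.9  4.7  8.9]
units [ 4.73  0.76 -3.15] per25mm x [ 0.83 -0.07  0.56] y [ 0.05 -0.98 -0.19] z [ 0.56  0.18 -0.81]
G [-166.2  -98.8] 209.8 rho 194.3 phi 2.0
```

```bash
python3 -m inch '[{"x":-0.25,"y":-0.08,"z":0.39,"yaw":0},{"x":-0.23,"y":-0.08,"z":0.4,"yaw":0},{"x":-0.2,"y":-0.08,"z":0.42,"yaw":0},{"x":-0.18,"y":-0.08,"z":0.42,"yaw":0}]';python3 - <<'E'
from h import *
g3((-100.5,-102),.324);lev()
E
python3 -m inch '[{"x":-0.18,"y":-0.08,"z":0.42,"yaw":0},{"x":-0.12,"y":-0.06,"z":0.3,"yaw":0}]';python3 - <<'E'
from h import *
g3((-100.5,-102),.324);lev()
E
```

```text
time_s: 30.03
tcp_pos: [0.5654, -0.1356, 0.1469]
eef_rot: [167.1, -34.4, 42.4]
contact_force: [-6.4, 1.9, 8.3]
gripper_width: 0.0242
t 30.03 loc [-148.3 -103.5] z 0.1469 rpy [167.1 -34.4  42.4] toolz loc [ 0.563 -0.188 -0.805] w 0.0242 F [-3.8  5.5  8.3]
units [ 5.58  1.12 -4.64] per25mm x [ 0.82 -0.07  0.56] y [ 0.05 -0.98 -0.19] z [ 0.56  0.18 -0.8 ]
G [-161.8  -99. ] 166.2 rho 193.3 phi -11.0
time_s: 30.2
tcp_pos: [0.5696, -0.134, 0.1309]
eef_rot: [166.8, -34.5, 42.8]
contact_force: [-24.5, -4.1, 37.6]
gripper_width: 0.0243
t 30.2 loc [-144.  -104.9] z 0.1309 rpy [166.8 -34.5  42.8] toolz loc [ 0.566 -0.191 -0.802] w 0.0243 F [-21.6  12.1  37.6]
units [ 5.81  1.23 -5.23] per25mm x [ 0.82 -0.06  0.57] y [ 0.06 -0.98 -0.19] z [ 0.57  0.19 -0.8 ]
G [-157.6 -100.3] 150.1 rho 193.0 phi -15.9
```

At the stop (38 N, φ ≈ −15.9°). I hold, then carry it back up.

```bash
python3 -m inch '[{"x":-0.03,"y":0,"z":0.05,"yaw":0},{"x":-0.03,"y":0,"z":0.05,"yaw":0},{"x":-0.03,"y":0,"z":0.05,"yaw":0},{"x":-0.03,"y":0,"z":0.05,"yaw":0},{"x":-0.03,"y":0,"z":0.05,"yaw":0}]';python3 -m inch '[{"x":-0.02,"y":0,"z":0.04,"yaw":0},{"x":-0.02,"y":0,"z":0.04,"yaw":0},{"x":-0.02,"y":0,"z":0.04,"yaw":0}]';python3 - <<'E'
from h import *
g3((-100.5,-102),.324);lev()
E
```

```text
time_s: 30.62
tcp_pos: [0.5696, -0.1341, 0.1314]
eef_rot: [166.4, -34.8, 43.4]
contact_force: [-8.6, 2.9, 11.5]
gripper_width: 0.0243
time_s: 30.87
tcp_pos: [0.5696, -0.1341, 0.1316]
eef_rot: [166.3, -35.0, 43.6]
contact_force: [-7.2, 1.4, 8.7]
gripper_width: 0.0245
t 30.87 loc [-144.1 -105. ] z 0.1316 rpy [166.3 -35.   43.6] toolz loc [ 0.575 -0.191 -0.796] w 0.0245 F [-4.7  5.7  8.7]
units [ 5.84  1.28 -5.14] per25mm x [ 0.82 -0.06  0.57] y [ 0.07 -0.98 -0.19] z [ 0.57  0.19 -0.8 ]
G [-157.9 -100.4] 150.7 rho 193.1 phi -15.7
```

```bash
python3 -m inch '[{"x":-0.06,"y":0,"z":0.15,"yaw":0},{"x":-0.06,"y":0,"z":0.12,"yaw":0},{"x":-0.06,"y":0,"z":0.12,"yaw":0},{"x":-0.06,"y":0,"z":0.12,"yaw":0},{"x":-0.06,"y":0,"z":0.12,"yaw":0}]';python3 - <<'E'
from h import *
lev()
E
python3 -m inch '[{"x":0.15,"y":0.08,"z":-0.42,"yaw":0},{"x":0.18,"y":0.08,"z":-0.42,"yaw":0},{"x":0.22,"y":0.08,"z":-0.4,"yaw":0},{"x":0.25,"y":0.08,"z":-0.39,"yaw":0},{"x":0.25,"y":0.08,"z":-0.39,"yaw":0}]';python3 - <<'E'
from h import *
g3((-100.5,-102),.324);lev()
E
```

```text
time_s: 31.28
tcp_pos: [0.5707, -0.1337, 0.1293]
eef_rot: [165.6, -35.5, 44.6]
contact_force: [-27.3, 2.3, 35.1]
gripper_width: 0.0243
G [-157.  -100.8] 148.2 rho 192.9 phi -16.5
time_s: 31.7
tcp_pos: [0.5652, -0.1383, 0.1956]
eef_rot: [164.9, -35.9, 45.2]
contact_force: [10.1, 9.3, 0.6]
gripper_width: 0.0248
t 31.7 loc [-150.1 -105.5] z 0.1956 rpy [164.9 -35.9  45.2] toolz loc [ 0.592 -0.197 -0.782] w 0.0248 F [13.7  0.9  0.6]
units [ 4.62  0.85 -2.87] per25mm x [ 0.8  -0.05  0.59] y [ 0.09 -0.98 -0.2 ] z [ 0.59  0.21 -0.78]
G [-164.3 -100.8] 214.4 rho 192.7 phi 3.4
```

```bash
python3 -m inch '[{"x":0.38,"y":0.11,"z":-0.36,"yaw":0},{"x":0.38,"y":0.11,"z":-0.36,"yaw":0},{"x":0.38,"y":0.11,"z":-0.36,"yaw":0},{"x":0.37,"y":0.08,"z":-0.24,"yaw":0},{"x":0.37,"y":0.08,"z":-0.24,"yaw":0}]';python3 -c "
from h import *
lev()"; python3 -m inch '[{"x":0.37,"y":0.08,"z":-0.24,"yaw":0},{"x":0.4,"y":0.07,"z":-0.17,"yaw":0},{"x":0.4,"y":0.07,"z":-0.17,"yaw":0},{"x":0.4,"y":0.07,"z":-0.17,"yaw":0}]';python3 - <<'E'
from h import *
g3((-100.5,-102),.324);lev()
E
```

```text
time_s: 32.12
tcp_pos: [0.5782, -0.1277, 0.264]
eef_rot: [164.4, -36.1, 45.9]
contact_force: [12.5, 4.2, -6.4]
gripper_width: 0.027
G [-147.7 -100.7] 282.7 rho 192.9 phi 24.4
time_s: 32.45
tcp_pos: [0.5971, -0.1121, 0.3062]
eef_rot: [164.1, -36.3, 46.2]
contact_force: [19.0, 3.8, -15.3]
gripper_width: 0.028
t 32.45 loc [-108.8 -105.1] z 0.3062 rpy [164.1 -36.3  46.2] toolz loc [ 0.599 -0.199 -0.775] w 0.028 F [ 17.1  -9.  -15.3]
units [ 0.7   0.02 -0.38] per25mm x [ 0.8  -0.04  0.6 ] y [ 0.1  -0.97 -0.2 ] z [ 0.59  0.22 -0.78]
G [-123.2 -100.3] 324.8 rho 194.2 phi 38.9
```

```bash
python3 -m inch '[{"x":0.38,"y":0.05,"z":-0.09,"yaw":0},{"x":0.35,"y":0.05,"z":-0.08,"yaw":0},{"x":0,"y":0,"z":0,"yaw":0}]';python3 -c "
from h import *
lev()"; python3 -m inch '[{"x":0,"y":0,"z":0,"yaw":0},{"x":0,"y":0,"z":0,"yaw":0},{"x":0,"y":0,"z":0,"yaw":0},{"x":0,"y":0,"z":0,"yaw":0},{"x":0,"y":0,"z":0,"yaw":0}]' 0.5;python3 - <<'E'
from h import *
g3((-100.5,-102),.324);lev()
E
```

```text
time_s: 32.7
tcp_pos: [0.6061, -0.1047, 0.3192]
eef_rot: [164.2, -35.9, 46.3]
contact_force: [-1.7, -4.9, 2.4]
gripper_width: 0.0275
G [-111.5 -100.3] 337.9 rho 194.0 phi 44.0
time_s: 33.12
tcp_pos: [0.6059, -0.1052, 0.3202]
eef_rot: [164.1, -36.0, 46.3]
contact_force: [-0.1, 0.1, -0.6]
gripper_width: 0.056
t 33.12 loc [ -97.7 -105.4] z 0.3202 rpy [164.1 -36.   46.3] toolz loc [ 0.596 -0.199 -0.778] w 0.056 F [-0.   0.1 -0.6]
units [ 0.01 -0.09 -0.21] per25mm x [ 0.8  -0.04  0.6 ] y [ 0.1  -0.97 -0.2 ] z [ 0.59  0.22 -0.78]
G [-112.  -100.6] 338.9 rho 195.1 phi 44.1
```

```bash
python3 -m inch '[{"x":0.1,"y":0.15,"z":-0.7,"yaw":0},{"x":0.1,"y":0.15,"z":-0.8,"yaw":0},{"x":0.1,"y":0.15,"z":-0.8,"yaw":0},{"x":0.1,"y":0.15,"z":-0.8,"yaw":0},{"x":0,"y":0,"z":-1,"yaw":0}]' 1 ; python3 -m inch '[{"x":-0.7,"y":0,"z":-1,"yaw":0},{"x":-0.7,"y":0,"z":-1,"yaw":0},{"x":-0.7,"y":-0.5,"z":-0.7,"yaw":0},{"x":-0.7,"y":-0.5,"z":-0.5,"yaw":0},{"x":0,"y":0,"z":0,"yaw":0}]'
python3 - <<'E'
from h import *
g3((-200,0),.4)
snap('side','s16');snap('top','t16');amber('s16')
for a,b,x0,x1,y0,y1 in(('s14','s16',245,275,195,235),('t0','t16',240,330,135,195),('t0','t16',335,420,135,270),('t0','t16',145,170,150,180)):
  A=cv2.imread(f'pics/{a}.png')[y0:y1,x0:x1].astype(int);B=cv2.imread(f'pics/{b}.png')[y0:y1,x0:x1].astype(int)
  d=abs(A-B).max(2);print(a,b,'mean',d.mean().round(2),'frac>40',(d>40).mean().round(3))
D=np.load('pics/s16.npy');im=cv2.cvtColor(cv2.imread('pics/s16.png'),cv2.COLOR_BGR2HSV);i=r.camera_info('side');K=np.array(i['mtx']);T=np.array(i['pose'])
v,u=np.mgrid[:384,:512];q=np.stack([(u-K[0,2])/K[0,0]*D,(v-K[1,2])/K[1,1]*D,D],-1)@T[:3,:3].T+T[:3,3]
l=(q[...,:2]-O)@RC*1000
m=(im[...,2]<70)&(abs(l[...,1]+100)<20)&(q[...,2]>.1)&(q[...,2]<.4)&(l[...,0]>-190)&(l[...,0]<30)
X=l[...,0][m];Z=q[...,2][m]*1000;print('lever px',m.sum(),'phi',np.median(np.degrees(np.arctan2(Z-203,28-X))))
E
```

```text
time_s: 33.53
tcp_pos: [0.5581, -0.1329, 0.4064]
eef_rot: [164.7, -35.7, 46.1]
contact_force: [0.3, -0.5, 0.6]
gripper_width: 0.0862
time_s: 33.95
tcp_pos: [0.4532, -0.1742, 0.4316]
eef_rot: [163.8, -35.9, 46.7]
contact_force: [0.6, 0.3, -0.5]
gripper_width: 0.0876
t 33.95 loc [-259.9  -63.1] z 0.4316 rpy [163.8 -35.9  46.7] toolz loc [ 0.596 -0.2   -0.778] w 0.0876 F [ 0.6 -0.1 -0.5]
units [ 1.46 -2.82  1.91] per25mm x [ 0.8  -0.03  0.6 ] y [ 0.11 -0.97 -0.2 ] z [ 0.59  0.23 -0.78]
206 256 264 260.0
209 254 266 260.0
212 254 266 260.0
215 254 266 260.0
218 255 265 260.0
221 254 265 259.5
224 254 265 259.5
227 257 261 259.0
s14 s16 mean 8.81 frac>40 0.0
t0 t16 mean 8.21 frac>40 0.014
t0 t16 mean 17.05 frac>40 0.121
t0 t16 mean 9.01 frac>40 0.0
lever px 219 phi 42.78985408589769
```

Run:
```python
from h import *
for t in('t0','t16'):
  g=cv2.cvtColor(cv2.imread(f'pics/{t}.png'),cv2.COLOR_BGR2HSV);m=((g[...,0]<16)&(g[...,1]>110)&(g[...,2]>30)).astype(np.uint8);m[:, :330]=0;m[:135]=0;m[275:]=0
  n,l,st,c=cv2.connectedComponentsWithStats(m);print(t,[(c[k].round(1).tolist(),int(st[k,4])) for k in range(1,n) if st[k,4]>30])
for t in('s0','s16'):
  g=cv2.cvtColor(cv2.imread(f'pics/{t}.png'),cv2.COLOR_BGR2HSV);m=((g[...,0]<16)&(g[...,1]>110)&(g[...,2]>30)).astype(np.uint8);m[:260]=0;m[:,:200]=0
  n,l,st,c=cv2.connectedComponentsWithStats(m);print(t,[(c[k].round(1).tolist(),int(st[k,4])) for k in range(1,n) if st[k,4]>30])
```

```text
t0 [([368.4, 153.1], 813), ([358.7, 168.7], 406), ([361.3, 239.4], 66), ([392.8, 241.8], 80)]
t16 [([368.5, 153.2], 817), ([359.0, 169.0], 402), ([360.6, 239.2], 90)]
s0 [([316.5, 288.4], 1487), ([235.1, 310.1], 689)]
s16 [([316.5, 288.4], 1486), ([235.1, 310.1], 683)]
```

```bash
python3 -c "
from h import *
print(r.close_job())"
```

```text
the job is handed in; nothing more can be done
None
```

I capped the bottle, pushed it home in the V locator and worked the lever through one full stroke. I then handed the job in at about 34 s.

**What I did**
- **Cap:** I set the cap on the stopper; it met firm contact at the seated height. An earlier grasp closed twice just above the cap, because the fingertips sit about 16 mm further back than stated.
- **First push:** This push was too high and briefly tipped the bottle back. I backed off, and it settled upright with its cap on, about 8 mm further back.
- **Second push:** I leaned the tool about 30° forward, picking up the lean at the arm's reach limit, and pushed low until the V bars stopped the bottle at about 21 N.
- **Lever:** I gripped it near its end, pulled it down to the stop (about 35–38 N), held it there for about a second, carried it back up and released it.

**Last checks**
- **Bottle:** It is upright in the locator. Before the lever stroke a depth fit put it within about 2 mm of the seat; afterwards its outline in the side view was unchanged.
- **Lever:** It reads 43–44° (45° is fully up). Its image area is almost the same as at the start.
- **Other things:**
  - The slide box and reagent bottle are unchanged.
  - The finished bottles match the start in the side view. In the last top picture one of them did not register, probably from a shadow.
- **Force:** While the bottle was tipped, about 9 N showed on the tool. The gripper body may have lightly touched the cap, well under the limit.

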